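# Pack the two-layer stationery case

### The job

Pack the stationery case: set the stapler, standing on its base, and the little box of staples down flat in their own hollows in the loose liner at the bottom, then fit the tray above them by tucking its edge under the fixed lip on the robot's side of the case and pressing the opposite edge down until the spring catch snaps over it. Last, lay the highlighter flat in the long trough of the fitted tray. Set things down rather than dropping them, and leave the cup, the tube and the calculator where they are.

Things in the scene. Friction and masses are not known exactly. Their poses are not given: they have to be found in the camera images.
- case: Grey steel case without its lid, fixed, 144 (x) x 198 (y) x 68 mm high; origin at the centre of its underside, x to the side away from the robot. Inside 136 x 190 mm, floor at z = 4. Along both side walls run ledges (y beyond +-85, x from -52 to 68), top at z = 40, which carry the fitted tray. On the floor lies the liner, see hollow_stapler.
- hollow_stapler (a point): Nominal place of the stapler's hollow in the case: case x = 0, y = -32, z = 4 (floor). The hollow, 38 (x) x 85 (y) mm, is one of two through the black moulded liner, 8 mm thick, top at z = 12. The liner is a loose drop-in with play: it sits anywhere up to 9 mm to +y or -y of nominal, both hollows alike, and this is not measured: look, or feel for the hollow. It resists some 8 N sideways.
- hollow_staples (a point): Nominal place of the hollow for the box of staples, 46 (x) x 55 (y) mm, at case x = 0, y = +47, z = 4 (floor): it is shifted along y together with the stapler's hollow.
- lip (a point): Middle of the free edge of the fixed lip: a strip 10 mm wide and 3 mm thick along the whole wall on the robot's side (case x from -68 to -58), underside at z = 50 (this point). A tray lowered level lands on it: it must go in sloping (about 15 degrees), robot-side edge low, then be drawn to that wall. The ledges stop 16 mm short of that wall, so the edge may dip there.
- catch_nose (a point): Tip of the steel spring catch in the middle of the case's far wall: 30 mm wide in y, 8 mm out from the wall (case x = 60), level underside at z = 46. Above it the face slopes back to the wall at z = 64: a tray edge pressed down on it (some 5 to 15 N) drives the catch outward, and it springs back over the edge once that is below z = 46.
- catch (a joint): How far the spring catch is pushed outward, m: 0 at rest (fully out over the tray's edge), at most 0.011.
- tray_fin (a point): Grip fin of the loose grey plastic tray (200 g): this point is over the tray's centre, 26 mm above its flat underside; axes are the tray's. The fin is 10 mm thick (x), 32 mm long (y), its top 36 mm above the underside. Fitted, this point is at case x = 0, y = 0, z = 66, the plate level on the ledges with 2 mm play to each wall in x, 3 mm in y.
- tray: The same tray; origin at the centre of its underside. Its plate is 132 (x) x 184 (y) x 4 mm, with 3 mm thick cheeks (|x| below 44) along its short ends up to z = 18; between the fin and the edge at x = +66 it is bare for |y| below 36: a good place to press. Either long edge can go under the lip.
- trough (a point): Centre of the floor of the tray's long trough (on the plate's top): 105 (tray x) x 32 (tray y) mm inside ribs 4 mm high and 2 mm thick, centred 54 mm to +y of the fin; frame parallel to the tray's. The two small hollows at -y stay empty.
- stapler_mid (a point): Centre of a small black stapler, 78 (x) x 26 (y) x 32 mm high, half-way up; x along its length to its nose, z up when on its base. The arm to be gripped is 20 mm wide (y), from 17 to 32 mm above the desk. It lies about along world y; either way round is right in its hollow. Loose, about 130 g.
- staples_mid (a point): Centre of a small cardboard box of staples, closed, 48 (x) x 36 (y) x 24 mm high, half-way up. Loose, about 60 g.
- marker_mid (a point): Centre of a flat white highlighter with a black cap, 95 (x) x 22 (y) x 16 mm high, half-way up. Loose, about 25 g.
- cup: Paper cup, 76 mm wide, 85 mm tall; bystander. Origin at the centre of its foot.
- tube: Blue squeeze tube standing on its cap, 58 x 30 mm, 126 mm tall; bystander. Origin at the centre of its foot.
- calculator: Pocket calculator lying flat, 105 x 70 x 12 mm; bystander. Origin at the centre of its underside.
- stapler: The same stapler; origin at the centre of its underside.
- staples: The same box of staples; origin at the centre of its underside.
- marker: The same highlighter; origin at the centre of its underside.
Mind the look-alikes: they are no part of the job. Of the things that look like the staples, the largest one is meant. What is shaped like the case but pink is not meant.

How it is judged:
By the outcome, as a careful person would: the job done as asked, in the order asked, and still so for the second after the job is handed in, with the robot touching nothing.
It also fails if it takes over 72 s, if anything falls off the work surface, if the arm or the gripper's body presses on something with over 40 N, if the wrist force passes 120 N, or if a joint passes its speed limit or range.

### The arm

A 6-joint arm with a two-finger parallel gripper is mounted at the origin on the work surface. World frame = base frame: x ahead of the robot, y to its left, z up, the work surface at z = 0. Lengths are in mm, angles in rad, forces in N, time in s.
With the tool pointing down it reaches from about 300 to 775 mm from the base axis. Payload 14.6 kg.
Tool frame: the origin (TCP) lies midway between the tips of the shut fingers; the grasp point (between the pads) lies 19 mm behind it; z points along the fingers, y is the direction in which the jaws open and shut (so a half turn about z gives the same grasp; the last joint's range is limited). The gripper opens to 94 mm and grips with 3 to 60 N. Pads are 16 mm wide; open, the fingers measure 119 mm over their backs; the gripper's body (75 mm by 177 mm) begins 78 mm behind the grasp point.
Start: joints at [1.151, 0.3, 1.521, -0, 1.321, -0.067], TCP at [190.037, 516.116, 205.446] pointing down, gripper open.
Joint ranges: [-3.03, 3.03], [-0.79, 2.21], [0.23, 2.52], [-1.04, 4.18], [0, 3.07], [-2.55, 2.55]. Speed limits (rad/s): [2.22, 2.22, 2.57, 3.14, 3.14, 3.14].

### API

Orientations are given as [roll, pitch, yaw] about the fixed x, y, z axes, in that order (R = Rz(yaw) Ry(pitch) Rx(roll)).
In Python, from cell import read_state, camera, get_calibration, sign_off gives the robot as it stands.
- The arm moves only by the tool carry_out, never from a script. Its argument "series" is a list of rows, each an object with "delta_pos": the shift along the world's x, y, z in mm, a list of three; "turn": the turn, a rotation vector about the world's x, y, z in rad, a list of three; "hand": the opening, from 0 (shut) to 1 (fully open). A call has 1 to 8 rows; each row is the pose to reach, as a shift and turn from the pose commanded when the call began; what a row does not reach only later rows make up. A row lasts 1/8 s, in which the tool goes at most 62.5 mm and 10.7 degrees, less where a joint would pass 70% of its speed; a pose out of reach is approached as far as the arm can. A call with a gripper value outside its range is refused whole. The fingers move at their own pace and stop on an object; "squeeze" is the grip in N (left out, the last holds). Time passes only in rows, so rows that repeat a pose let the fingers close. It gives the time, the measured TCP pose, the force and the opening at its end, in the units of the state.
- read_state(): the state, without advancing time (a new reading comes with each control period).
- camera(name): name is "side" or "top" or "wrist"; returns the picture (480x640x3 uint8, red, green, blue); there is no depth.
- get_calibration(name): a dict with "intrinsics" (3x3 intrinsics, pixels), "k1" (the pictures are not rectified: a ray, as slopes to the right and down, at radius r is drawn at 1 + k1 r^2 times it, then the intrinsics apply), "pose" (4x4, takes a point from camera to world coordinates). Camera axes: x right, y down, z forward; pixel columns grow to the right and rows downward; lengths in mm; the calibration is good to about 2 mm. A picture is of the moment at which its call begins: read the wrist's pose just before it. get_calibration takes no time and is no camera call; for the wrist camera it gives the pose at the moment of the call.
- sign_off(): hands the job in, once; it reports no verdict.
The state is a dict: "clock": time; "joints": joint angles; "qd": joint speeds; "effort": joint torques, N m; "eef_pos": TCP position; "eef_rot": TCP orientation; "wrist_force": force on the tool from outside, world axes, zero at the start; "moment": the same for the moment, N m; "finger_gap": finger opening in mm.
Only numpy, scipy, OpenCV 4.12 (cv2) and the standard library are available. Lean on these libraries where they do the work, as an engineer would, in place of code of your own. Each camera call takes 0.05 s, during which the arm holds its last target.

## Working session

There is one attempt and no reset: what is moved stays moved. The work goes in short steps, Python scripts to look and compute and a tool call to move; the robot and the scene stay as the last step left them, time stands still between calls to the robot, and variables do not carry over. Pictures are saved under pics/ and viewed, and the job is handed in when it is done.

Besides the shell and the picture viewer there is one more tool, called as name(argument=value, ...), one argument or row to a line, values as JSON. carry_out: Moves the arm, as the interface text tells. Its arguments: {"type":"object","properties":{"series":{"type":"array"},"squeeze":{"type":"number"}},"required":["series"]}

```bash
ls; mkdir -p pics
python3 - <<'E'
from cell import *
import cv2
print(read_state())
for n in ["side","top","wrist"]:
    c=get_calibration(n);print(n,c)
    cv2.imwrite(f"pics/{n}0.png",camera(n)[:,:,::-1])
E
```

```text
pics
{'clock': 0.0, 'joints': array([ 1.15142872e+00,  3.00494345e-01,  1.52156305e+00, -3.11519602e-05,
        1.32067783e+00, -6.66007978e-02]), 'qd': array([ 3.51848279e-04,  2.30467593e-03, -5.23015998e-05,  2.51105169e-04,
       -1.23210845e-03,  5.95255648e-04]), 'effort': array([-1.22821719e-03, -5.31813240e+01, -3.52726400e+01,  7.07238447e-02,
        2.45099002e-02, -9.60528519e-05]), 'eef_pos': array([189.93116569, 515.89789297, 204.88119939]), 'eef_rot': array([-3.14045060e+00, -4.59333106e-05,  2.78883355e+00]), 'wrist_force': array([-0.24767663, -0.38104236,  0.17878077]), 'moment': array([-0.00618886, -0.00763636,  0.00266248]), 'finger_gap': 94.34401099362512}
side {'intrinsics': array([[552.6878419 ,   0.        , 312.36624571],
       [  0.        , 552.6878419 , 235.8268259 ],
       [  0.        ,   0.        ,   1.        ]]), 'k1': -0.09864065502636368, 'pose': array([[ 7.23812997e-01, -5.21075644e-01,  4.52299590e-01,
        -6.38749389e+01],
       [-6.89895028e-01, -5.35308928e-01,  4.87328639e-01,
        -5.74399234e+02],
       [-1.18150756e-02, -6.6477
[... 545 characters left out ...]
6.12792007e-02, -9.98114081e-01,
         1.15005164e+03],
       [ 0.00000000e+00,  0.00000000e+00,  0.00000000e+00,
         1.00000000e+00]])}
wrist {'intrinsics': array([[402.96961176,   0.        , 312.90046824],
       [  0.        , 402.96961176, 238.71152636],
       [  0.        ,   0.        ,   1.        ]]), 'k1': -0.036148844019233566, 'pose': array([[ 3.46190177e-01,  9.05940949e-01,  2.43769067e-01,
         1.17943206e+02],
       [ 9.38163148e-01, -3.33881796e-01, -9.15033066e-02,
         5.41734595e+02],
       [-1.50653876e-03,  2.60372701e-01, -9.65507010e-01,
         3.83192059e+02],
       [ 0.00000000e+00,  0.00000000e+00,  0.00000000e+00,
         1.00000000e+00]])}
```

View pics/top0.png

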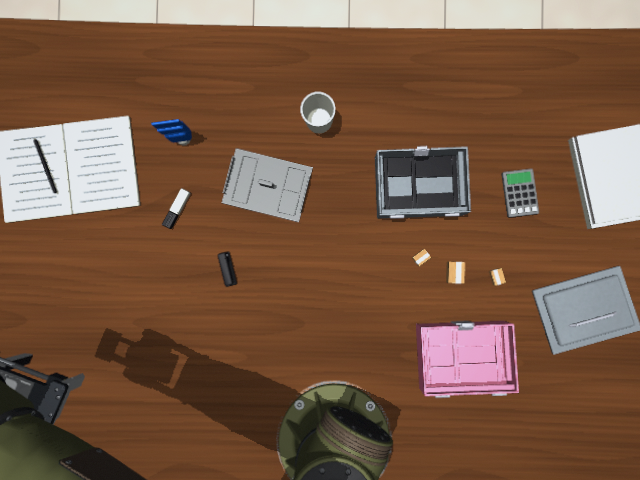

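View pics/side0.png

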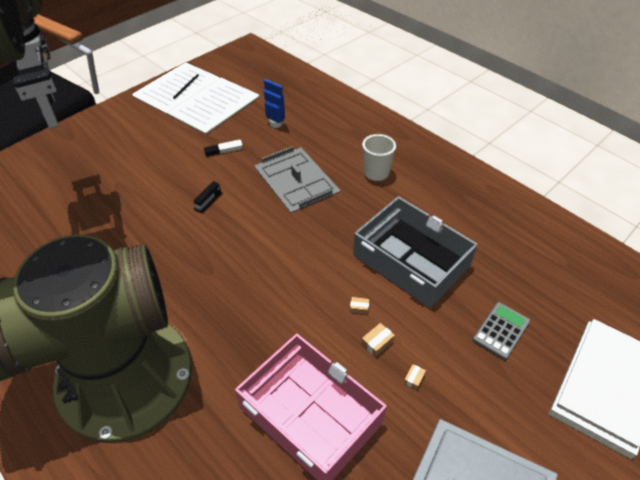

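View pics/wrist0.png

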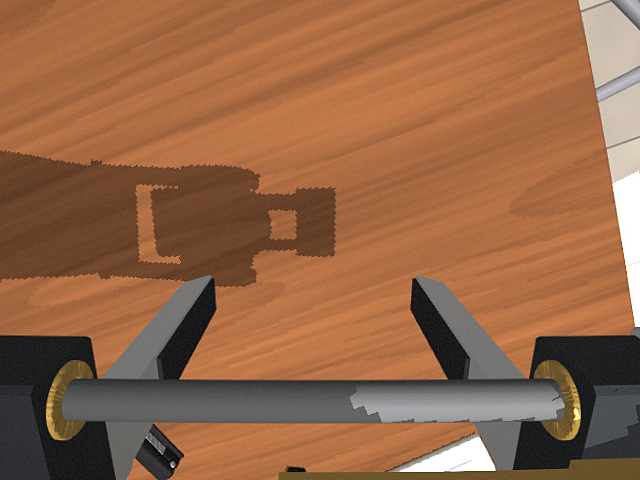

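```bash
cat > h.py <<'E'
import numpy as np, cv2
from cell import *
def unproj(cal,uv,z):
    K=cal["intrinsics"];k1=cal["k1"];T=cal["pose"]
    p=cv2.undistortPoints(np.array([[uv]],float),K,np.array([k1,0,0,0,0.]))[0,0]
    d=T[:3,:3]@np.array([p[0],p[1],1]);o=T[:3,3]
    return o+d*(z-o[2])/d[2]
def proj(cal,P):
    T=cal["pose"];R=T[:3,:3].T
    r,_=cv2.Rodrigues(R);t=-R@T[:3,3]
    return cv2.projectPoints(np.array(P,float).reshape(-1,1,3),r,t,cal["intrinsics"],np.array([cal["k1"],0,0,0,0.]))[0][:,0]
def crop(img,x0,y0,x1,y1,s,name):
    c=img[y0:y1,x0:x1]
    c=cv2.resize(c,None,fx=s,fy=s,interpolation=cv2.INTER_CUBIC)
    cv2.imwrite(name,c)
E
python3 - <<'E'
from h import *
im=cv2.imread("pics/top0.png")
crop(im,365,135,545,295,4.4,"pics/t_case.png")
crop(im,150,110,325,295,3.2,"pics/t_left.png")
E
```

```text
(no output)
```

View pics/t_case.png

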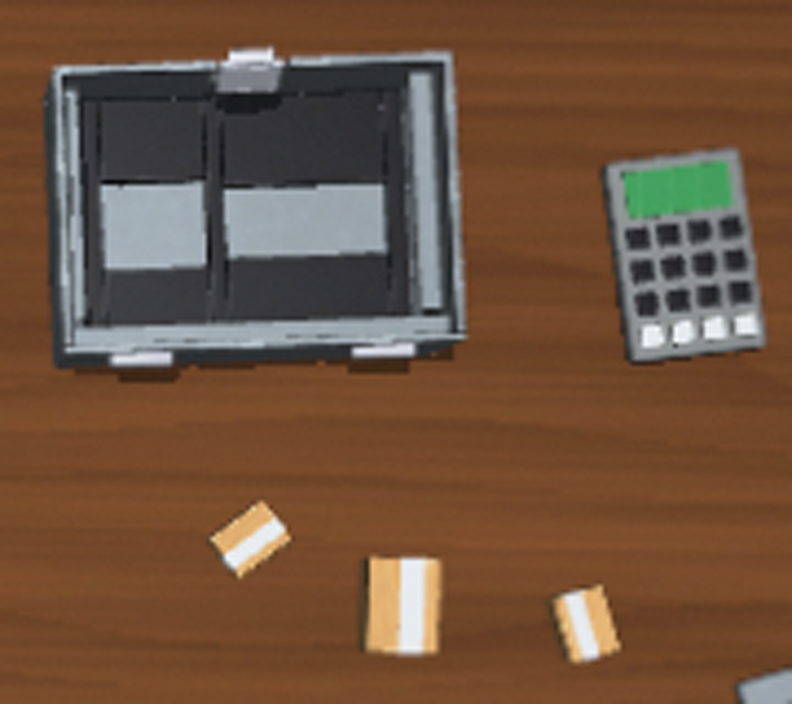

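View pics/t_left.png

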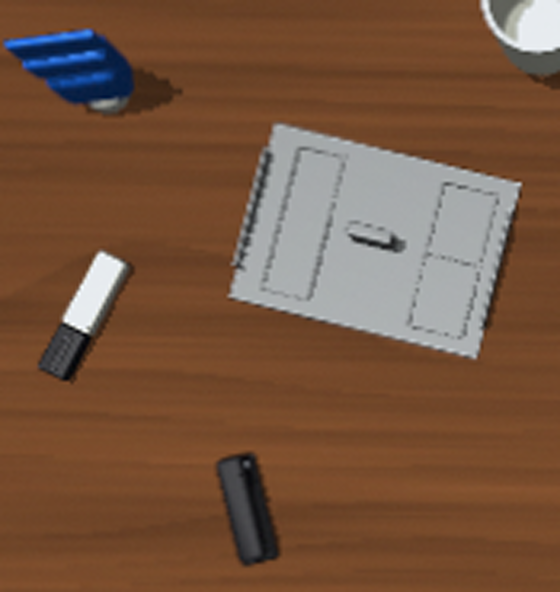

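Run:
```python
from h import *
c=get_calibration("top")
f=lambda x,y:(365+(x+.5)/4.4-.5,135+(y+.5)/4.4-.5)
g=lambda x,y:(150+(x+.5)/3.2-.5,110+(y+.5)/3.2-.5)
def quad(n,pts,z,F):
    P=np.array([unproj(c,F(*p),z) for p in pts])[:,:2]
    e=np.roll(P,-1,0)-P
    print(n,"cen",P.mean(0).round(1),"edges",np.linalg.norm(e,axis=1).round(1),"ang",np.degrees(np.arctan2(e[:,1],e[:,0])).round(1))
quad("case",[(53,68),(452,53),(466,340),(60,354)],68,f)
quad("hollS",[(102,185),(207,183),(206,268),(103,270)],4,f)
quad("hollSt",[(226,187),(384,184),(387,254),(226,258)],4,f)
quad("staples",[(369,558),(441,557),(439,655),(367,653)],24,f)
quad("tray",[(275,125),(521,184),(476,357),(229,297)],4,g)
quad("fin",[(352,222),(404,240),(400,249),(347,236)],36,g)
quad("marker",[(104,251),(131,262),(68,379),(40,368)],16,g)
quad("stapler",[(219,460),(252,454),(276,555),(243,564)],28,g)
```

```text
case cen [ 576.8 -184.7] edges [197.8 143.2 199.9 143. ] ang [ -87.  -177.    93.     2.2]
hollS cen [ 575.4 -142.2] edges [55.1 45.  53.9 45. ] ang [-88.  179.9  92.1   1.4]
hollSt cen [ 579.7 -221.2] edges [82.6 37.  84.  37.5] ang [ -88.  -177.2   92.3    0.6]
staples cen [ 379.2 -268.4] edges [36.5 49.8 36.4 48.3] ang [-88.1 178.9  89.6  -1.1]
tray cen [572.9 164.8] edges [183.5 129.9 183.3 129.4] ang [-102.5  166.7   77.3  -13.2]
fin cen [570.2 160.1] edges [38.7  6.9 38.4 10.5] ang [-108.1  157.5   77.2  -18.1]
marker cen [513.6 367.1] edges [20.8 94.1 21.3 94.4] ang [-111.2  153.8   69.5  -26.5]
stapler cen [378.3 245.8] edges [23.4 72.8 23.7 74.8] ang [ -78.6 -164.9  106.2   14.8]
```

carry_out(
  series=[
    {"delta_pos": [60, -80, -20], "turn": [0, 0, 0.15], "hand": 0.6},
    {"delta_pos": [110, -150, -35], "turn": [0, 0, 0.3], "hand": 0.6},
    {"delta_pos": [150, -210, -50], "turn": [0, 0, 0.45], "hand": 0.6},
    {"delta_pos": [188, -270, -65], "turn": [0, 0, 0.614], "hand": 0.6},
    {"delta_pos": [188, -270, -65], "turn": [0, 0, 0.614], "hand": 0.6},
    {"delta_pos": [188, -270, -65], "turn": [0, 0, 0.614], "hand": 0.6},
    {"delta_pos": [188, -270, -65], "turn": [0, 0, 0.614], "hand": 0.6},
  ],
)

```text
clock: 1.02
eef_pos: [378.5, 245.0, 140.1]
eef_rot: [-3.141, -0.001, -2.883]
wrist_force: [-0.9, -0.3, 0.3]
finger_gap: 56.3
```

```bash
cat >> h.py <<'E'
def look(name,fn):
    cal=get_calibration(name);im=camera(name)[:,:,::-1];cv2.imwrite(fn,im)
    import pickle;pickle.dump(cal,open(fn[:-4]+".pkl","wb"))
    s=read_state();print("t",s["clock"].__round__(2),s["eef_pos"].round(1),s["eef_rot"].round(4),s["finger_gap"],s["wrist_force"].round(1))
def lc(fn):
    import pickle;return pickle.load(open(fn[:-4]+".pkl","rb"))
def quad(n,c,pts,z):
    P=np.array([unproj(c,p,z) for p in pts])[:,:2]
    e=np.roll(P,-1,0)-P
    print(n,"cen",P.mean(0).round(1),"edges",np.linalg.norm(e,axis=1).round(1),"ang",np.degrees(np.arctan2(e[:,1],e[:,0])).round(1))
E
python3 -c "
from h import *
look('wrist','pics/w1.png')"
```

```text
t 1.07 [378.1 245.9 140.4] [ 3.1415e+00 -4.0000e-04 -2.8820e+00] 56.38637288706447 [-0.8  0.4  0. ]
```

View pics/w1.png

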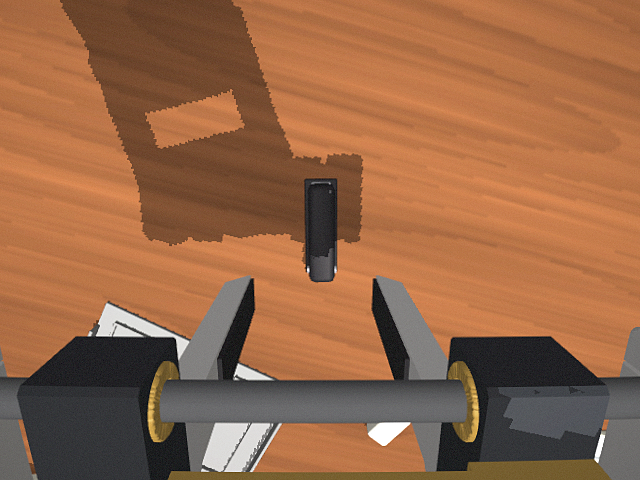

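```bash
python3 -c "
from h import *
im=cv2.imread('pics/w1.png')
im=cv2.convertScaleAbs(im,alpha=2.2)
crop(im,270,160,370,300,4,'pics/w1c.png')"
```

```text
(no output)
```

View pics/w1c.png

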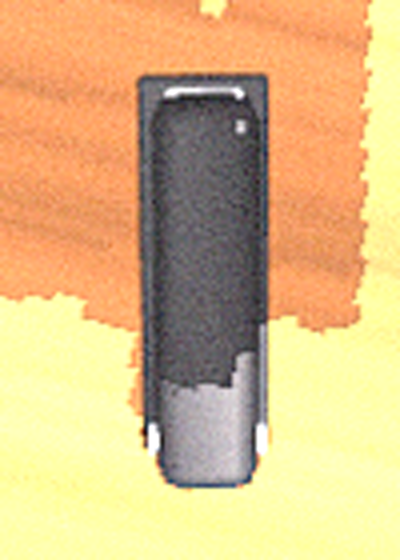

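```bash
python3 -c "
from h import *
c=lc('pics/w1.png')
f=lambda x,y:(270+(x+.5)/4-.5,160+(y+.5)/4-.5)
for z in (5,10,15): quad('base',c,[f(138,75),f(269,75),f(268,400),f(142,400)],z)
for z in (28,32): quad('arm',c,[f(158,97),f(257,97),f(254,485),f(162,485)],z)
print(proj(c,[378.1,245.9,0]))
"
```

```text
base cen [369.4 248.6] edges [25.4 66.1 25.7 66.1] ang [ 104.8   15.5  -75.2 -164.8]
base cen [368.3 248.2] edges [25.  65.  25.3 65. ] ang [ 104.8   15.5  -75.2 -164.8]
base cen [367.3 247.8] edges [24.6 64.  24.9 64. ] ang [ 104.8   15.5  -75.2 -164.8]
arm cen [374.6 250.2] edges [17.8 74.4 17.7 74.4] ang [ 104.8   15.1  -75.2 -164.8]
arm cen [373.7 249.9] edges [17.6 73.4 17.4 73.4] ang [ 104.8   15.1  -75.2 -164.8]
[[314.64062846 228.07821395]]
```

carry_out(
  series=[
    {"delta_pos": [-3, 4, -40], "turn": [0, 0, 0.003], "hand": 0.5},
    {"delta_pos": [-3, 4, -75], "turn": [0, 0, 0.003], "hand": 0.5},
    {"delta_pos": [-3, 4, -75], "turn": [0, 0, 0.003], "hand": 0.5},
  ],
)

```text
clock: 1.45
eef_pos: [373.4, 250.6, 64.1]
eef_rot: [-3.141, -0.004, -2.876]
wrist_force: [0.1, -0.2, 0.7]
finger_gap: 47.3
```

```bash
python3 -c "
from h import *
look('wrist','pics/w2.png')
im=cv2.imread('pics/w2.png')
im=cv2.convertScaleAbs(im,alpha=1.8)
crop(im,220,120,420,320,3,'pics/w2c.png')
c=lc('pics/w2.png');print(proj(c,[[374.9,250.1,65],[374.9,250.1,65+19]]))"
```

```text
t 1.5 [374.5 250.9  65.7] [-3.1414e+00 -1.2000e-03 -2.8762e+00] 47.27799595929983 [-0.1  0.3 -0.1]
[[311.90703939 300.2533605 ]
 [311.75687235 318.06393207]]
```

View pics/w2c.png

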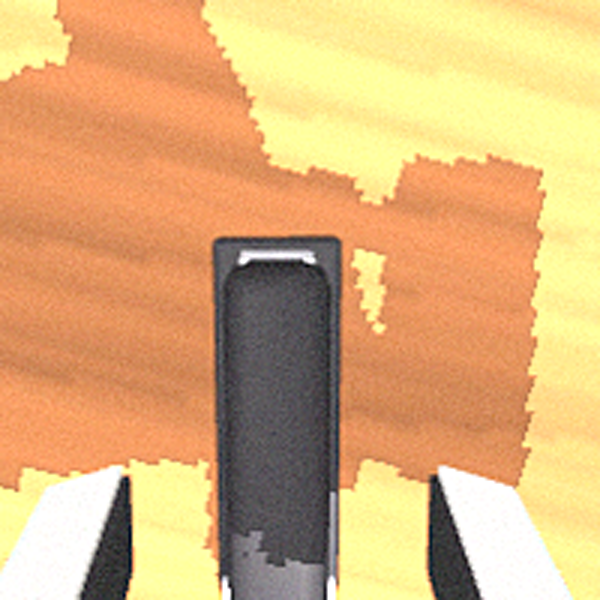

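```bash
python3 -c "
from h import *
c=lc('pics/w2.png')
f=lambda x,y:(220+(x+.5)/3-.5,120+(y+.5)/3-.5)
u=np.array([np.cos(.2655),np.sin(.2655)])
for z in (5,10):
  p=unproj(c,f(277.5,238),z)[:2]; print(z,p,p+39*u)
  print(unproj(c,f(277,400),32))
"
```

```text
5 [337.45134267 239.91191715] [375.08483827 250.14519664]
[361.91853098 246.52263743  32.        ]
10 [336.6629958  239.71285281] [374.2964914 249.9461323]
[361.91853098 246.52263743  32.        ]
```

carry_out(
  series=[
    {"delta_pos": [0, 0, -35], "turn": [0, 0, 0], "hand": 0.5},
    {"delta_pos": [0, 0, -46.5], "turn": [0, 0, 0], "hand": 0.4},
    {"delta_pos": [0, 0, -46.5], "turn": [0, 0, 0], "hand": 0.05},
    {"delta_pos": [0, 0, -46.5], "turn": [0, 0, 0], "hand": 0.05},
    {"delta_pos": [0, 0, -46.5], "turn": [0, 0, 0], "hand": 0.05},
    {"delta_pos": [0, 0, -46.5], "turn": [0, 0, 0], "hand": 0.05},
  ],
  squeeze=25,
)

```text
clock: 2.25
eef_pos: [375.7, 250.6, 20.1]
eef_rot: [3.141, 0.002, -2.877]
wrist_force: [-1.2, 0.6, 7.1]
finger_gap: 19.7
```

carry_out(
  series=[
    {"delta_pos": [0, 0, 60], "turn": [0, 0, 0], "hand": 0.05},
    {"delta_pos": [20, -45, 100], "turn": [0, 0, -0.18], "hand": 0.05},
    {"delta_pos": [45, -100, 131], "turn": [0, 0, -0.36], "hand": 0.05},
    {"delta_pos": [68, -155, 131], "turn": [0, 0, -0.54], "hand": 0.05},
    {"delta_pos": [92, -210, 131], "turn": [0, 0, -0.72], "hand": 0.05},
    {"delta_pos": [115, -265, 131], "turn": [0, 0, -0.9], "hand": 0.05},
    {"delta_pos": [138, -320, 131], "turn": [0, 0, -1.08], "hand": 0.05},
    {"delta_pos": [160, -371, 131], "turn": [0, 0, -1.26], "hand": 0.05},
  ],
)

```text
clock: 3.25
eef_pos: [535.5, -123.0, 150.5]
eef_rot: [3.141, 0.0, 2.139]
wrist_force: [-0.1, 0.9, -1.0]
finger_gap: 19.5
```

carry_out(
  series=[
    {"delta_pos": [15, -35, 0], "turn": [0, 0, -0.18], "hand": 0.05},
    {"delta_pos": [30, -70, 0], "turn": [0, 0, -0.36], "hand": 0.05},
    {"delta_pos": [43.5, -100.4, 0], "turn": [0, 0, -0.524], "hand": 0.05},
    {"delta_pos": [43.5, -100.4, 0], "turn": [0, 0, -0.524], "hand": 0.05},
    {"delta_pos": [43.5, -100.4, 0], "turn": [0, 0, -0.524], "hand": 0.05},
  ],
)

```text
clock: 3.88
eef_pos: [578.3, -220.8, 150.0]
eef_rot: [-3.141, -0.0, 1.624]
wrist_force: [-0.9, 0.3, -1.0]
finger_gap: 19.9
```

```bash
python3 -c "
from h import *
look('wrist','pics/w3.png')"
```

```text
t 3.92 [ 578.3 -220.5  150.2] [-3.1414e+00 -2.0000e-04  1.6238e+00] 19.65174434091639 [ 0.6  0.2 -0.6]
```

View pics/w3.png

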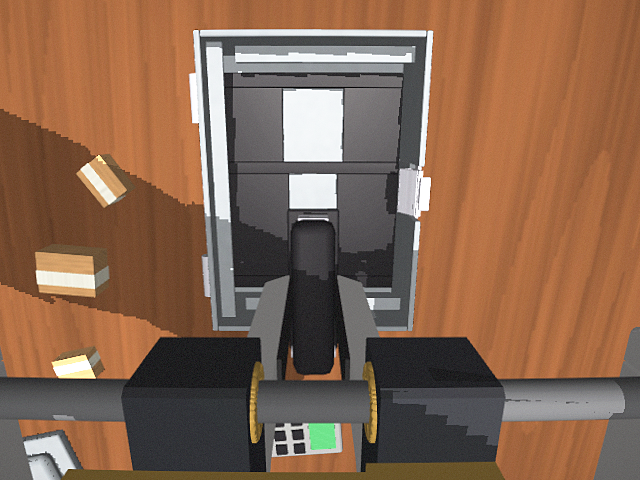

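```bash
python3 -c "
from h import *
im=cv2.imread('pics/w3.png')
im2=cv2.convertScaleAbs(im,alpha=2.5)
crop(im2,270,75,360,225,5.2,'pics/w3a.png')
a=np.hstack([im[20:80,180:240],im[20:80,390:450]]);b=np.hstack([im[290:350,180:240],im[290:350,390:450]])
cv2.imwrite('pics/w3b.png',cv2.resize(np.vstack([a,b]),None,fx=5,fy=5,interpolation=cv2.INTER_CUBIC))
"
```

```text
(no output)
```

View pics/w3a.png

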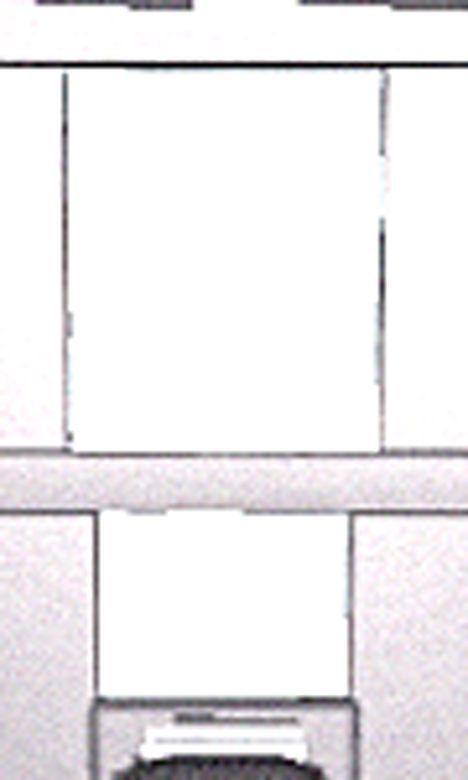

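View pics/w3b.png

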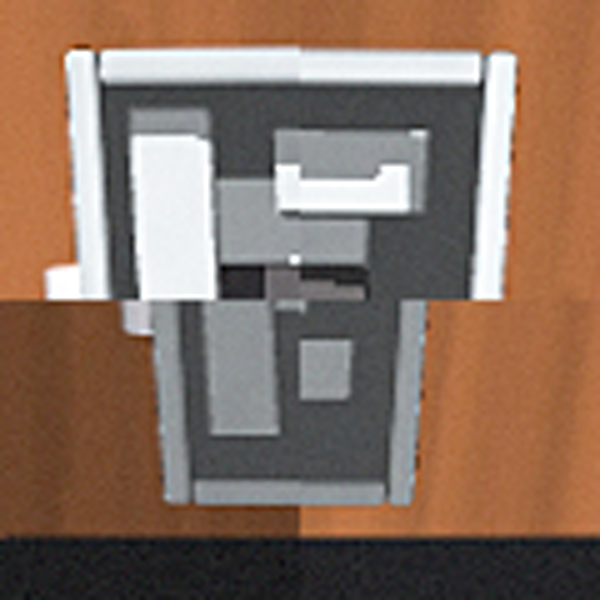

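```bash
python3 -c "
from h import *
c=lc('pics/w3.png')
f=lambda x,y:(270+(x+.5)/5.2-.5,75+(y+.5)/5.2-.5)
quad('case',c,[(193,30),(433,31),(412.4,330.6),(213,330.6)],68)
for z in (4,12):
  quad('hs',c,[f(66,66),f(383,66),f(383,453),f(68,453)],z)
  print(unproj(c,f(98,512),z),unproj(c,f(351,512),z))
print(proj(c,[[576.3,-185,68]]))
print(c['pose'][:3,3])
"
```

```text
case cen [ 575.2 -186. ] edges [142.6 196.  142.8 196.6] ang [   2.7  -87.  -177.    92.9]
hs cen [ 572.8 -142.1] edges [46.4 56.  48.1 56. ] ang [   3.   -86.  -177.    92.2]
[ 555.26861496 -179.96461618    4.        ] [ 594.10334489 -177.93948501    4.        ]
hs cen [ 572.9 -142.1] edges [45.2 54.6 46.9 54.6] ang [   3.   -86.  -177.    92.2]
[ 555.71451597 -179.11999621   12.        ] [ 593.59119037 -177.14482517   12.        ]
[[314.65011124 192.70835127]]
[ 573.34318879 -145.72799006  328.27957763]
```

```bash
python3 -c "
from h import *
c=lc('pics/w3.png')
f=lambda x,y:(270+(x+.5)/5.2-.5,75+(y+.5)/5.2-.5)
for z in (131,136,140): print(unproj(c,f(92,703),z),unproj(c,f(357,703),z))
"
```

```text
[ 562.43988514 -184.73645613  131.        ] [ 587.76540237 -183.41372032  131.        ]
[ 562.71622655 -183.74779662  136.        ] [ 587.39987509 -182.45858521  136.        ]
[ 562.93729969 -182.95686901  140.        ] [ 587.10745326 -181.69447712  140.        ]
```

carry_out(
  series=[
    {"delta_pos": [-0.7, 1.8, -50], "turn": [0, 0, 0], "hand": 0.05},
    {"delta_pos": [-0.7, 1.8, -90], "turn": [0, 0, 0], "hand": 0.05},
    {"delta_pos": [-0.7, 1.8, -108], "turn": [0, 0, 0], "hand": 0.05},
    {"delta_pos": [-0.7, 1.8, -108], "turn": [0, 0, 0], "hand": 0.05},
  ],
)

```text
clock: 4.42
eef_pos: [577.7, -219.0, 41.8]
eef_rot: [-3.141, -0.0, 1.623]
wrist_force: [0.5, -0.6, -1.3]
finger_gap: 19.8
```

```bash
python3 -c "
from h import *
look('wrist','pics/w4.png');look('side','pics/s4.png')
im=cv2.imread('pics/w4.png')
im2=cv2.convertScaleAbs(im,alpha=1.8)
crop(im2,210,80,420,290,2.8,'pics/w4a.png')
"
```

```text
t 4.47 [ 578.3 -219.4   43.1] [3.1406e+00 5.0000e-04 1.6225e+00] 19.59377642340809 [ 0.2  0.4 -0.8]
t 4.53 [ 578.7 -219.6   43.7] [3.1395e+00 1.0000e-03 1.6223e+00] 20.06654910217444 [ 0.6  0.6 -0.7]
```

View pics/w4a.png

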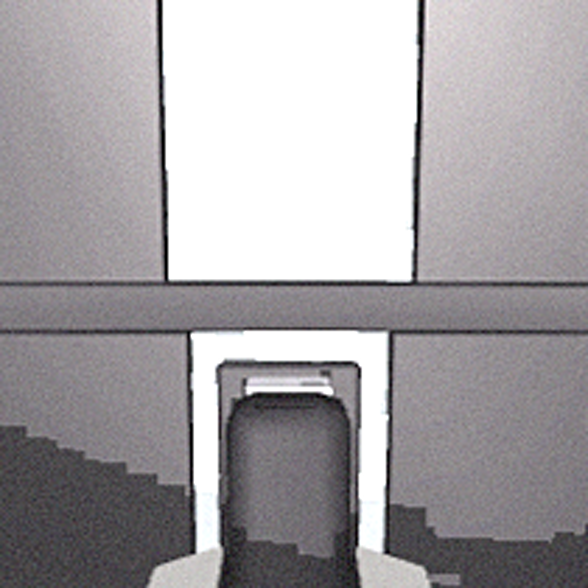

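```bash
python3 -c "
from h import *
c=lc('pics/w4.png')
f=lambda x,y:(210+(x+.5)/2.8-.5,80+(y+.5)/2.8-.5)
for z in (10,12): print(unproj(c,f(192,331),z),unproj(c,f(388,331),z))
for z in (24,28,33): print(unproj(c,f(218,364),z),unproj(c,f(360,364),z))
"
```

```text
[ 556.21611717 -179.33964688   10.        ] [ 592.98946016 -177.44488108   10.        ]
[ 556.37546419 -179.00277586   12.        ] [ 592.7987723  -177.12604579   12.        ]
[ 562.09433299 -182.62827559   24.        ] [ 587.14609094 -181.33655293   24.        ]
[ 562.31588305 -181.83936033   28.        ] [ 586.85667378 -180.57398424   28.        ]
[ 562.59282061 -180.85321625   33.        ] [ 586.49490232 -179.62077337   33.        ]
```

carry_out(
  series=[
    {"delta_pos": [0, 0, -10], "turn": [0, 0, 0], "hand": 0.05},
    {"delta_pos": [0, 0, -14], "turn": [0, 0, 0], "hand": 0.05},
    {"delta_pos": [0, 0, -16], "turn": [0, 0, 0], "hand": 0.05},
    {"delta_pos": [0, 0, -16], "turn": [0, 0, 0], "hand": 0.05},
  ],
)

```text
clock: 5.03
eef_pos: [577.8, -219.5, 25.9]
eef_rot: [-3.142, -0.0, 1.622]
wrist_force: [-0.6, -0.0, -2.1]
finger_gap: 19.9
```

carry_out(
  series=[
    {"delta_pos": [0, 0, -1.5], "turn": [0, 0, 0], "hand": 0.05},
    {"delta_pos": [0, 0, -1.5], "turn": [0, 0, 0], "hand": 0.05},
  ],
)

```text
clock: 5.28
eef_pos: [577.8, -219.5, 24.4]
eef_rot: [-3.142, 0.0, 1.622]
wrist_force: [-0.4, 0.3, -1.2]
finger_gap: 19.8
```

carry_out(
  series=[
    {"delta_pos": [0, 0, -0.7], "turn": [0, 0, 0], "hand": 0.05},
    {"delta_pos": [0, 0, -0.7], "turn": [0, 0, 0], "hand": 0.05},
  ],
)

```text
clock: 5.52
eef_pos: [577.9, -219.5, 24.2]
eef_rot: [3.141, 0.0, 1.622]
wrist_force: [-2.5, 1.2, 4.7]
finger_gap: 19.9
```

carry_out(
  series=[
    {"delta_pos": [0, 0, 0], "turn": [0, 0, 0], "hand": 0.4},
    {"delta_pos": [0, 0, 0], "turn": [0, 0, 0], "hand": 0.4},
    {"delta_pos": [0, 0, 30], "turn": [0, 0, 0], "hand": 0.4},
    {"delta_pos": [0, 0, 90], "turn": [0, 0, 0], "hand": 0.4},
    {"delta_pos": [-20, -10, 126], "turn": [0, 0, 0], "hand": 0.5},
    {"delta_pos": [-40, -20, 126], "turn": [0, 0, 0], "hand": 0.6},
    {"delta_pos": [-60, -20, 126], "turn": [0, 0, 0], "hand": 0.6},
    {"delta_pos": [-60, -20, 126], "turn": [0, 0, 0], "hand": 0.6},
  ],
)

```text
clock: 6.52
eef_pos: [517.4, -239.7, 150.0]
eef_rot: [3.141, 0.0, 1.621]
wrist_force: [0.7, -0.1, -0.4]
finger_gap: 56.3
```

```bash
python3 -c "
from h import *
look('wrist','pics/w5.png')"
```

```text
t 6.58 [ 518.1 -239.6  150. ] [3.1411e+00 2.0000e-04 1.6214e+00] 56.40015925165745 [-0.9  1.   0.2]
```

View pics/w5.png

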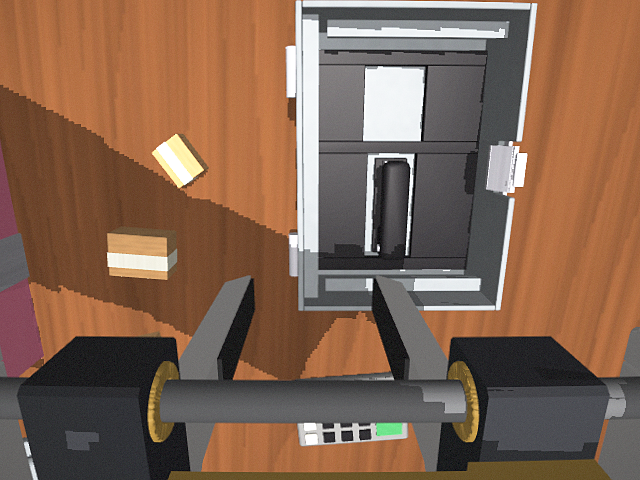

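carry_out(
  series=[
    {"delta_pos": [-20, -4, 0], "turn": [0, 0, -0.18], "hand": 0.65},
    {"delta_pos": [-40, -8, 0], "turn": [0, 0, -0.36], "hand": 0.65},
    {"delta_pos": [-60, -12, 0], "turn": [0, 0, -0.54], "hand": 0.65},
    {"delta_pos": [-80, -16, 0], "turn": [0, 0, -0.72], "hand": 0.65},
    {"delta_pos": [-100, -20, 0], "turn": [0, 0, -0.9], "hand": 0.65},
    {"delta_pos": [-120, -24, -10], "turn": [0, 0, -1.08], "hand": 0.65},
    {"delta_pos": [-141, -28, -20], "turn": [0, 0, -1.26], "hand": 0.65},
    {"delta_pos": [-141, -28, -20], "turn": [0, 0, -1.44], "hand": 0.65},
  ],
)

```text
clock: 7.58
eef_pos: [376.5, -267.6, 129.2]
eef_rot: [-3.141, 0.001, 0.175]
wrist_force: [-0.1, 0.1, 0.7]
finger_gap: 61.2
```

carry_out(
  series=[
    {"delta_pos": [0, 0, -15], "turn": [0, 0, -0.181], "hand": 0.65},
    {"delta_pos": [0, 0, -30], "turn": [0, 0, -0.181], "hand": 0.65},
    {"delta_pos": [0, 0, -30], "turn": [0, 0, -0.181], "hand": 0.65},
  ],
)

```text
clock: 7.95
eef_pos: [376.8, -267.1, 98.6]
eef_rot: [-3.14, 0.002, 0.005]
wrist_force: [-0.1, -0.4, -0.6]
finger_gap: 60.8
```

```bash
python3 -c "
from h import *
look('wrist','pics/w6.png')"
```

```text
t 8.0 [ 377.  -267.4   99.4] [-3.1409e+00  8.0000e-04  4.5000e-03] 60.98026755028912 [0.1 0.4 0.3]
```

View pics/w6.png

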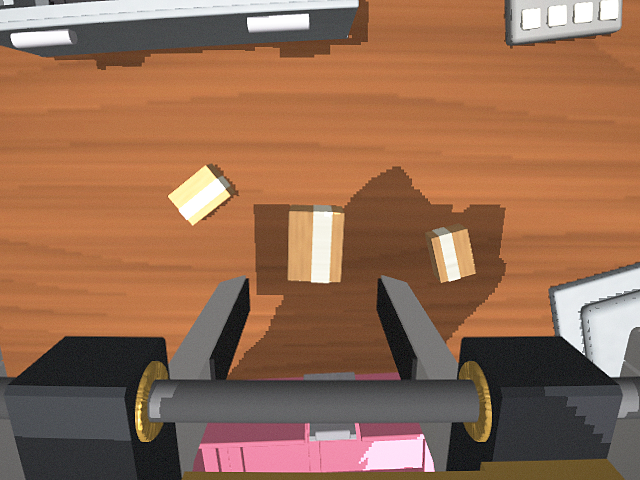

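```bash
python3 -c "
from h import *
im=cv2.imread('pics/w6.png')
crop(im,270,190,370,300,5,'pics/w6a.png')"
```

```text
(no output)
```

View pics/w6a.png

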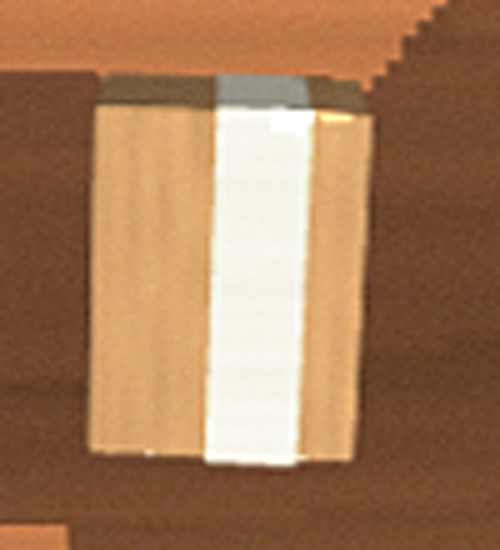

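```bash
python3 -c "
from h import *
c=lc('pics/w6.png')
f=lambda x,y:(270+(x+.5)/5-.5,190+(y+.5)/5-.5)
for z in (24,20): quad('box',c,[f(95,105),f(373,116),f(355,461),f(89,453)],z)
quad('foot',c,[f(104,73),f(372,90),f(355,461),f(89,453)],0)
print(proj(c,[376.8,-267.5,99.85]))"
```

```text
box cen [ 377.2 -269. ] edges [35.5 47.1 35.6 47.4] ang [-92.  178.5  88.4  -1.6]
box cen [ 376.  -269.1] edges [36.1 47.9 36.2 48.2] ang [-92.  178.5  88.4  -1.6]
foot cen [ 372.2 -269.4] edges [37.4 55.3 39.  56.5] ang [-93.4 178.8  88.4  -2.8]
[[312.63388251 293.45308347]]
```

carry_out(
  series=[
    {"delta_pos": [0.2, -1.8, -50], "turn": [0, 0, -0.03], "hand": 0.62},
    {"delta_pos": [0.2, -1.8, -80], "turn": [0, 0, -0.03], "hand": 0.62},
    {"delta_pos": [0.2, -1.8, -88.5], "turn": [0, 0, -0.03], "hand": 0.6},
    {"delta_pos": [0.2, -1.8, -88.5], "turn": [0, 0, -0.03], "hand": 0.3},
    {"delta_pos": [0.2, -1.8, -88.5], "turn": [0, 0, -0.03], "hand": 0.3},
    {"delta_pos": [0.2, -1.8, -88.5], "turn": [0, 0, -0.03], "hand": 0.3},
    {"delta_pos": [0.2, -1.8, -88.5], "turn": [0, 0, -0.03], "hand": 0.3},
  ],
  squeeze=12,
)

```text
clock: 8.88
eef_pos: [377.7, -269.8, 12.4]
eef_rot: [3.14, -0.002, -0.029]
wrist_force: [-0.9, 1.4, 7.1]
finger_gap: 35.6
```

carry_out(
  series=[
    {"delta_pos": [0, 0, 55], "turn": [0, 0, 0], "hand": 0.3},
    {"delta_pos": [10, 5, 110], "turn": [0, 0, 0.18], "hand": 0.3},
    {"delta_pos": [40, 25, 120], "turn": [0, 0, 0.36], "hand": 0.3},
    {"delta_pos": [70, 45, 120], "turn": [0, 0, 0.54], "hand": 0.3},
    {"delta_pos": [100, 65, 120], "turn": [0, 0, 0.72], "hand": 0.3},
    {"delta_pos": [130, 85, 120], "turn": [0, 0, 0.9], "hand": 0.3},
    {"delta_pos": [160, 105, 120], "turn": [0, 0, 1.08], "hand": 0.3},
    {"delta_pos": [180, 118, 120], "turn": [0, 0, 1.26], "hand": 0.3},
  ],
)

```text
clock: 9.88
eef_pos: [558.1, -150.3, 131.7]
eef_rot: [3.141, -0.0, 1.238]
wrist_force: [-0.1, -0.7, -1.0]
finger_gap: 35.7
```

carry_out(
  series=[
    {"delta_pos": [10, 6, 0], "turn": [0, 0, 0.18], "hand": 0.3},
    {"delta_pos": [17, 10.3, -20], "turn": [0, 0, 0.36], "hand": 0.3},
    {"delta_pos": [17, 10.3, -40], "turn": [0, 0, 0.391], "hand": 0.3},
    {"delta_pos": [17, 10.3, -40], "turn": [0, 0, 0.391], "hand": 0.3},
  ],
)

```text
clock: 10.38
eef_pos: [573.4, -140.7, 90.5]
eef_rot: [-3.14, -0.001, 1.622]
wrist_force: [0.2, 0.9, -0.2]
finger_gap: 35.8
```

```bash
python3 -c "
from h import *
look('wrist','pics/w7.png')"
```

```text
t 10.43 [ 573.9 -141.    91.6] [-3.1412e+00 -1.0000e-04  1.6209e+00] 35.80822300562807 [-0.1 -0.3  0. ]
```

View pics/w7.png

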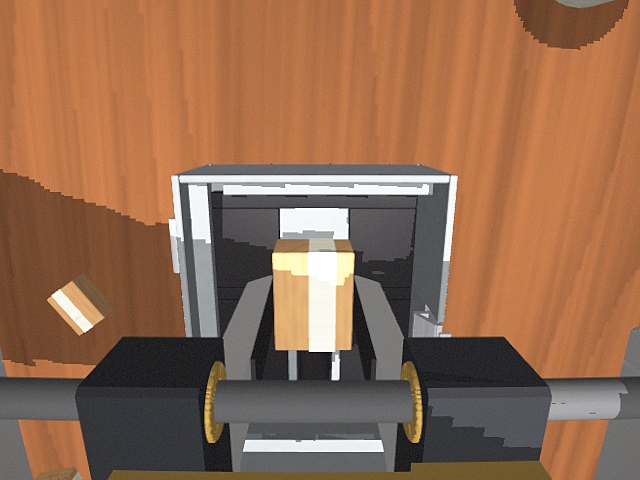

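```bash
python3 -c "
from h import *
im=cv2.imread('pics/w7.png')
im=cv2.convertScaleAbs(im,alpha=1.5)
crop(im,255,195,375,265,6,'pics/w7a.png')"
```

```text
(no output)
```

View pics/w7a.png

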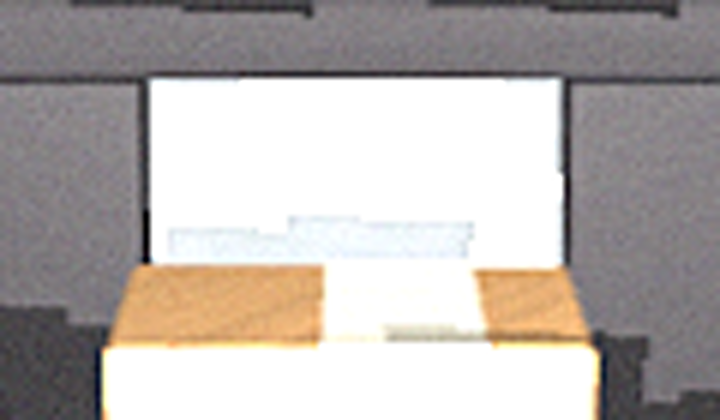

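```bash
python3 -c "
from h import *
c=lc('pics/w7.png')
f=lambda x,y:(255+(x+.5)/6-.5,195+(y+.5)/6-.5)
for z in (8,12): print(unproj(c,f(147,76),z),unproj(c,f(565,76),z))
for z in (78,80): print('bot',unproj(c,f(133,266),z),unproj(c,f(568,266),z))
for z in (102,104): print('top',unproj(c,f(103,345),z),unproj(c,f(598,345),z))
"
```

```text
[ 548.538203 -115.724984    8.      ] [ 594.22806126 -113.40898849    8.        ]
[ 548.85126795 -114.95770466   12.        ] [ 593.84022442 -112.67723751   12.        ]
bot [ 553.32219552 -118.11459529   78.        ] [ 588.83622253 -116.30728169   78.        ]
bot [ 553.48601133 -117.56511464   80.        ] [ 588.62767436 -115.77675069   80.        ]
top [ 553.28257835 -117.53286422  102.        ] [ 588.92896907 -115.71555095  102.        ]
top [ 553.47044716 -116.91127474  104.        ] [ 588.68929237 -115.11575846  104.        ]
```

carry_out(
  series=[
    {"delta_pos": [0.2, -0.4, -45], "turn": [0, 0, 0], "hand": 0.3},
    {"delta_pos": [0.2, -0.4, -62], "turn": [0, 0, 0], "hand": 0.3},
    {"delta_pos": [0.2, -0.4, -70], "turn": [0, 0, 0], "hand": 0.3},
    {"delta_pos": [0.2, -0.4, -73.5], "turn": [0, 0, 0], "hand": 0.3},
    {"delta_pos": [0.2, -0.4, -74.5], "turn": [0, 0, 0], "hand": 0.3},
  ],
)

```text
clock: 11.05
eef_pos: [574.7, -141.5, 17.6]
eef_rot: [3.14, 0.0, 1.622]
wrist_force: [-0.0, -0.1, -0.2]
finger_gap: 35.8
```

carry_out(
  series=[
    {"delta_pos": [0, 0, -0.8], "turn": [0, 0, 0], "hand": 0.3},
    {"delta_pos": [0, 0, -1.2], "turn": [0, 0, 0], "hand": 0.3},
  ],
)

```text
clock: 11.3
eef_pos: [574.6, -141.5, 16.5]
eef_rot: [3.141, 0.0, 1.622]
wrist_force: [-4.7, 1.4, 8.4]
finger_gap: 35.5
```

carry_out(
  series=[
    {"delta_pos": [0, 0, 0.3], "turn": [0, 0, 0], "hand": 0.5},
    {"delta_pos": [0, 0, 0.3], "turn": [0, 0, 0], "hand": 0.5},
    {"delta_pos": [0, 0, 30], "turn": [0, 0, 0], "hand": 0.5},
    {"delta_pos": [0, 0, 90], "turn": [0, 0, 0], "hand": 0.5},
    {"delta_pos": [-2, -20, 134], "turn": [0, 0, 0], "hand": 0.5},
    {"delta_pos": [-2, -60, 134], "turn": [0, 0, 0], "hand": 0.5},
    {"delta_pos": [-2, -80, 134], "turn": [0, 0, 0], "hand": 0.5},
  ],
)

```text
clock: 12.18
eef_pos: [572.0, -222.8, 149.6]
eef_rot: [3.141, 0.0, 1.621]
wrist_force: [-0.8, 0.7, 0.4]
finger_gap: 46.9
```

```bash
python3 -c "
from h import *
look('wrist','pics/w8.png')"
```

```text
t 12.22 [ 571.7 -224.3  149. ] [-3.1409e+00  1.0000e-04  1.6197e+00] 46.507485815540285 [ 0.  -1.8 -0.6]
```

View pics/w8.png

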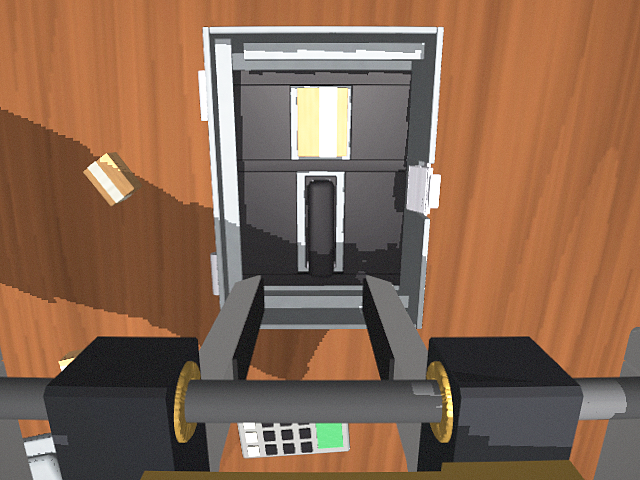

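carry_out(
  series=[
    {"delta_pos": [0, 60, 0], "turn": [0, 0, -0.05], "hand": 0.4},
    {"delta_pos": [0, 122, 0], "turn": [0, 0, -0.1], "hand": 0.4},
    {"delta_pos": [0, 184, 0], "turn": [0, 0, -0.15], "hand": 0.4},
    {"delta_pos": [0, 246, 0], "turn": [0, 0, -0.2], "hand": 0.4},
    {"delta_pos": [0, 308, 0], "turn": [0, 0, -0.274], "hand": 0.4},
    {"delta_pos": [-2, 365, -10], "turn": [0, 0, -0.274], "hand": 0.4},
    {"delta_pos": [-2, 384, -20], "turn": [0, 0, -0.274], "hand": 0.4},
    {"delta_pos": [-2, 384, -20], "turn": [0, 0, -0.274], "hand": 0.4},
  ],
)

```text
clock: 13.22
eef_pos: [569.4, 163.3, 128.1]
eef_rot: [-3.139, 0.001, 1.35]
wrist_force: [-0.0, -0.3, 0.0]
finger_gap: 37.6
```

```bash
python3 -c "
from h import *
look('wrist','pics/w9.png')"
```

```text
t 13.28 [569.9 162.1 128.9] [-3.1403e+00  8.0000e-04  1.3481e+00] 37.77496159706398 [-0.2 -0.2  0.6]
```

View pics/w9.png

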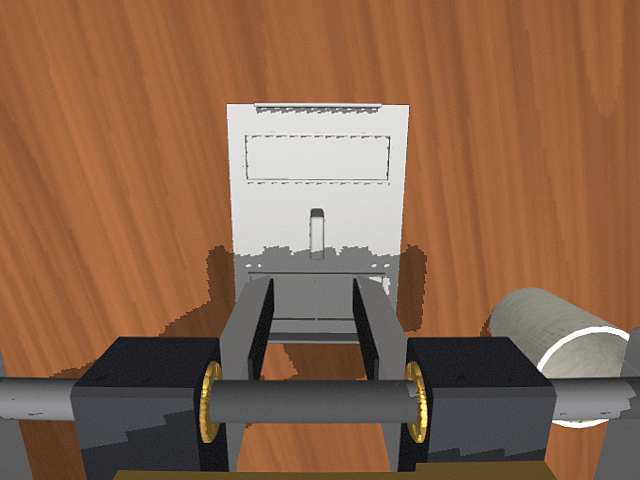

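```bash
python3 -c "
from h import *
im=cv2.imread('pics/w9.png')
im=cv2.convertScaleAbs(im,alpha=0.9)
crop(im,285,195,350,275,8,'pics/w9a.png')
crop(im,220,95,420,195,4,'pics/w9b.png')"
```

```text
(no output)
```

View pics/w9a.png

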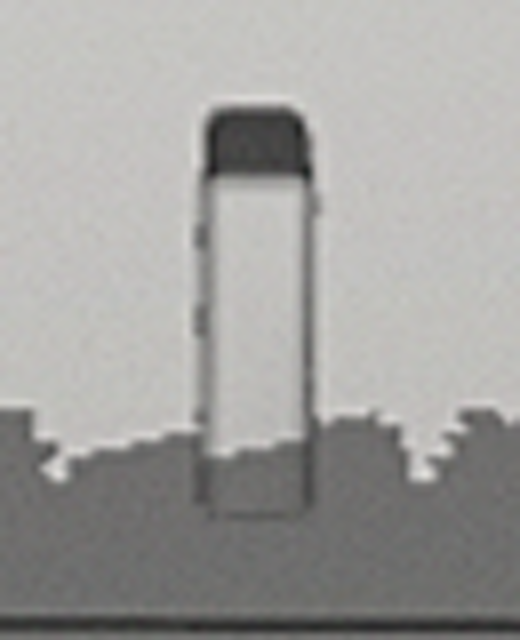

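View pics/w9b.png

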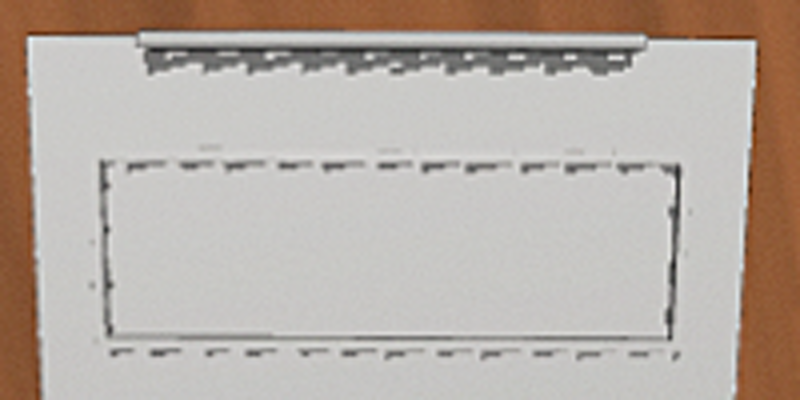

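```bash
python3 -c "
from h import *
c=lc('pics/w9.png')
f=lambda x,y:(285+(x+.5)/8-.5,195+(y+.5)/8-.5)
g=lambda x,y:(220+(x+.5)/4-.5,95+(y+.5)/4-.5)
quad('fin',c,[f(208,178),f(309,178),f(307,515),f(208,515)],36)
quad('finfoot',c,[f(207,107),f(307,107)],4)
quad('edge',c,[g(28,37),g(756,41)],4)
quad('trough',c,[g(104,163),g(680,167),g(670,338),g(109,337)],6)
"
```

```text
fin cen [571.3 165.1] edges [ 8.6 30.3  8.7 30.3] ang [ -12.7 -102.7  167.3   77.2]
finfoot cen [574.8 179.9] edges [9.5 9.5] ang [-12.7 167.3]
edge cen [591.8 253.4] edges [130.4 130.4] ang [-13. 167.]
trough cen [583.4 216.7] edges [104.3  30.9 104.3  31.5] ang [ -13.1 -103.5  167.2   76.6]
```

carry_out(
  series=[
    {"delta_pos": [1.8, 1.8, -55], "turn": [0, 0, 0], "hand": 0.4},
    {"delta_pos": [1.8, 1.8, -100], "turn": [0, 0, 0], "hand": 0.4},
    {"delta_pos": [1.8, 1.8, -122], "turn": [0, 0, 0], "hand": 0.4},
    {"delta_pos": [1.8, 1.8, -122], "turn": [0, 0, 0], "hand": 0.4},
    {"delta_pos": [1.8, 1.8, -122], "turn": [0, 0, 0], "hand": 0},
    {"delta_pos": [1.8, 1.8, -122], "turn": [0, 0, 0], "hand": 0},
    {"delta_pos": [1.8, 1.8, -122], "turn": [0, 0, 0], "hand": 0},
    {"delta_pos": [1.8, 1.8, -122], "turn": [0, 0, 0], "hand": 0},
  ],
  squeeze=40,
)

```text
clock: 14.28
eef_pos: [572.2, 164.3, 8.0]
eef_rot: [3.141, -0.0, 1.348]
wrist_force: [-1.1, -3.4, 4.6]
finger_gap: 9.8
```

```bash
python3 -c "
from h import *
im=cv2.imread('pics/w8.png')
a=np.hstack([im[20:90,190:250],im[20:90,390:450]]);b=np.hstack([im[290:350,190:250],im[290:350,390:450]])
cv2.imwrite('pics/w8b.png',cv2.resize(np.vstack([a,b]),None,fx=5,fy=5,interpolation=cv2.INTER_CUBIC))
im=cv2.convertScaleAbs(im,alpha=1.0)
crop(im,280,75,360,175,6,'pics/w8a.png')"
```

```text
(no output)
```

View pics/w8b.png

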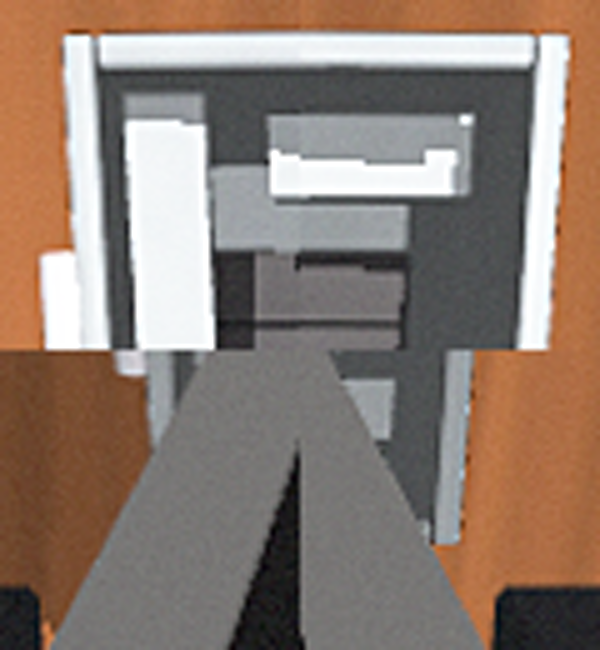

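View pics/w8a.png

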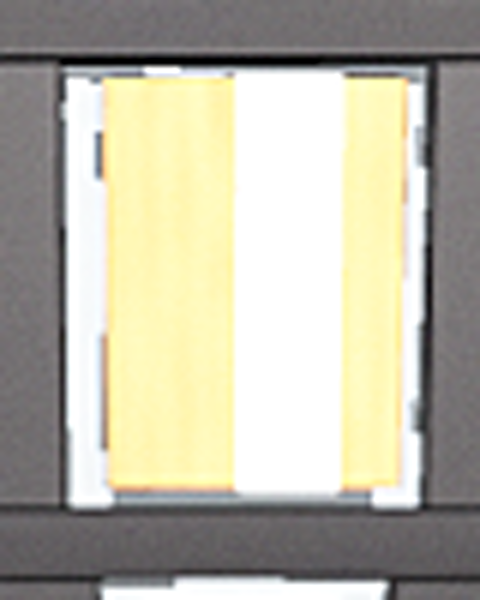

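```bash
python3 -c "
from h import *
c=lc('pics/w8.png')
f=lambda x,y:(280+(x+.5)/6-.5,75+(y+.5)/6-.5)
quad('box',c,[f(104,77),f(405,77),f(399,488),f(109,488)],28)
P=[unproj(c,p,68) for p in [(202.8,27),(443.8,27.2),(422.4,328.6)]]
P=np.array(P)[:,:2];print(P,(P[0]+P[2])/2,[np.linalg.norm(P[1]-P[0]),np.linalg.norm(P[2]-P[1])])
"
```

```text
box cen [ 573.4 -142. ] edges [35.3 47.5 35.3 47.5] ang [   2.9  -86.9 -177.2   93. ]
[[ 499.16000367  -91.48656355]
 [ 641.63832868  -84.45838949]
 [ 651.98133092 -280.45483761]] [ 575.57066729 -185.97070058] [np.float64(142.65156266533117), np.float64(196.26916561209563)]
```

carry_out(
  series=[
    {"delta_pos": [0, 0, 30], "turn": [0, 0, 0], "hand": 0},
    {"delta_pos": [0, 0, 85], "turn": [0, 0, 0], "hand": 0},
    {"delta_pos": [0, -20, 140], "turn": [0, 0, 0], "hand": 0},
    {"delta_pos": [2, -75, 150], "turn": [0, 0, 0.05], "hand": 0},
    {"delta_pos": [4, -130, 150], "turn": [0, 0, 0.1], "hand": 0},
    {"delta_pos": [6, -185, 150], "turn": [0, 0, 0.15], "hand": 0},
    {"delta_pos": [8, -240, 150], "turn": [0, 0, 0.2], "hand": 0},
    {"delta_pos": [10, -295, 150], "turn": [0, 0, 0.274], "hand": 0},
  ],
)

```text
clock: 15.28
eef_pos: [581.7, -132.2, 157.3]
eef_rot: [-3.141, -0.0, 1.624]
wrist_force: [0.8, 0.1, -2.5]
finger_gap: 9.9
```

carry_out(
  series=[
    {"delta_pos": [3, -35, 0], "turn": [0, 0, 0], "hand": 0},
    {"delta_pos": [3.1, -54.4, 0], "turn": [0, 0, 0], "hand": 0},
    {"delta_pos": [3.1, -54.4, 0], "turn": [0, 0, 0], "hand": 0},
    {"delta_pos": [3.1, -54.4, 0], "turn": [0, 0, 0], "hand": 0},
  ],
)

```text
clock: 15.78
eef_pos: [585.2, -183.8, 157.5]
eef_rot: [-3.141, -0.0, 1.623]
wrist_force: [-0.1, 0.7, -3.1]
finger_gap: 9.7
```

```bash
python3 -c "
from h import *
look('wrist','pics/w10.png');look('side','pics/s10.png')"
```

```text
t 15.82 [ 585.2 -183.7  157.6] [-3.1415e+00 -2.0000e-04  1.6231e+00] 9.61805460547949 [ 0.9 -0.3 -2.4]
t 15.88 [ 585.3 -183.8  157.6] [ 3.1416e+00 -1.0000e-04  1.6232e+00] 9.967396546683378 [ 0.3  0.2 -2.4]
```

View pics/w10.png

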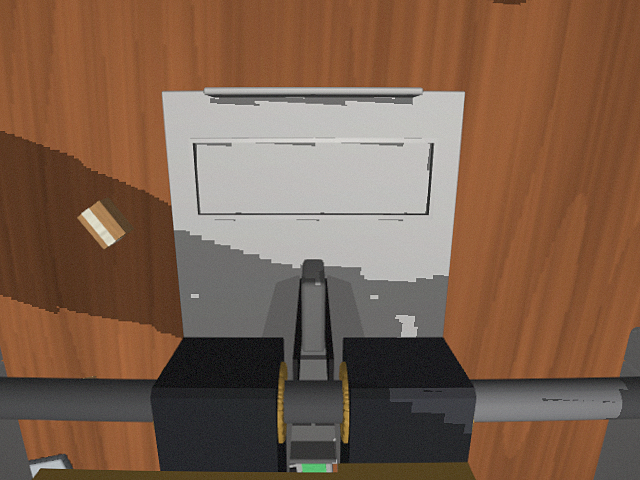

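View pics/s10.png

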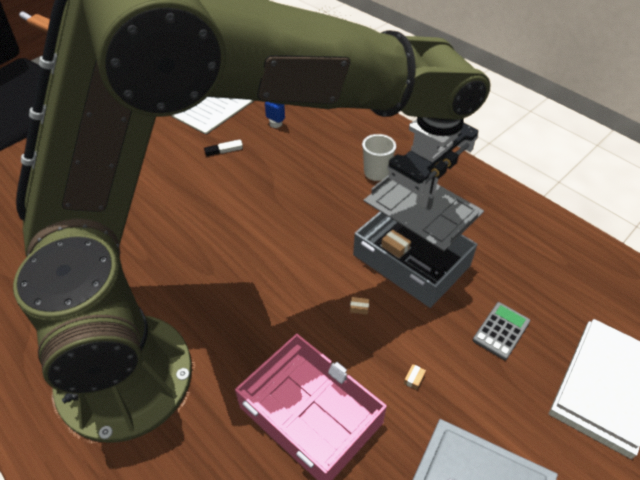

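```bash
python3 -c "
from h import *
c=lc('pics/w10.png')
z=157.6-7.7+4
quad('edge',c,[(163,92),(465,92)],z)
quad('trough',c,[(193.5,142.5),(433,142.5),(429,214),(198,214)],z+1)
quad('finfoot',c,[(301.5,260),(323.5,260)],z)
"
```

```text
edge cen [579.8 -92.6] edges [129.7 129.7] ang [   2.9 -177.1]
trough cen [ 581.4 -129.8] edges [105.1  32.  105.9  32. ] ang [   2.9  -86.1 -177.1   92.4]
finfoot cen [ 583.  -168.2] edges [10.4 10.4] ang [   3. -177.]
```

carry_out(
  series=[
    {"delta_pos": [-1, -0.7, -10], "turn": [0.0066, -0.131, 0], "hand": 0},
    {"delta_pos": [-2.1, -1.3, -40], "turn": [0.0132, -0.2615, 0], "hand": 0},
    {"delta_pos": [-2.1, -1.3, -65], "turn": [0.0132, -0.2615, 0], "hand": 0},
    {"delta_pos": [-2.1, -1.3, -65], "turn": [0.0132, -0.2615, 0], "hand": 0},
    {"delta_pos": [-2.1, -1.3, -65], "turn": [0.0132, -0.2615, 0], "hand": 0},
  ],
)

```text
clock: 16.5
eef_pos: [583.8, -186.0, 93.8]
eef_rot: [2.879, 0.001, 1.623]
wrist_force: [0.7, 0.9, -2.1]
finger_gap: 10.2
```

```bash
python3 -c "
from h import *
look('wrist','pics/w11.png');look('side','pics/s11.png')
im=cv2.imread('pics/s11.png');crop(im,320,120,520,320,3,'pics/s11a.png')
from scipy.spatial.transform import Rotation as R
s=read_state();r=R.from_euler('xyz',s['eef_rot']).as_matrix();print(r.round(3))"
```

```text
t 16.55 [ 583.9 -186.2   94. ] [2.8782e+00 1.0000e-03 1.6225e+00] 9.749927931296051 [-0.4 -0.4 -3. ]
t 16.6 [ 583.8 -186.2   93.8] [2.8782e+00 9.0000e-04 1.6224e+00] 10.102201531478642 [-0.5 -0.4 -2.6]
[[-0.052  0.964  0.26 ]
 [ 0.999  0.05   0.013]
 [-0.001  0.26  -0.966]]
```

View pics/w11.png

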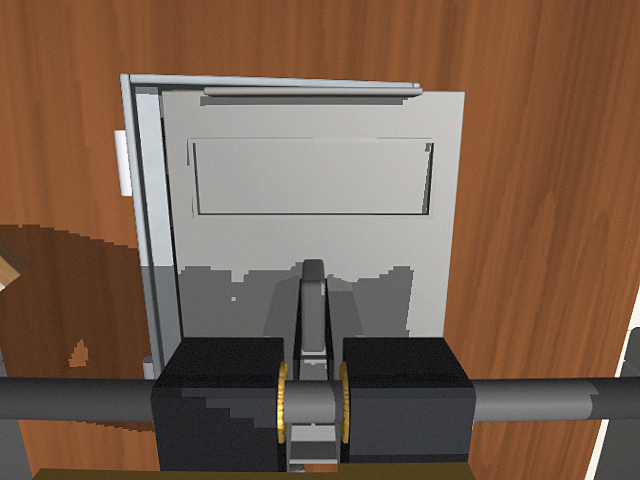

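View pics/s11a.png

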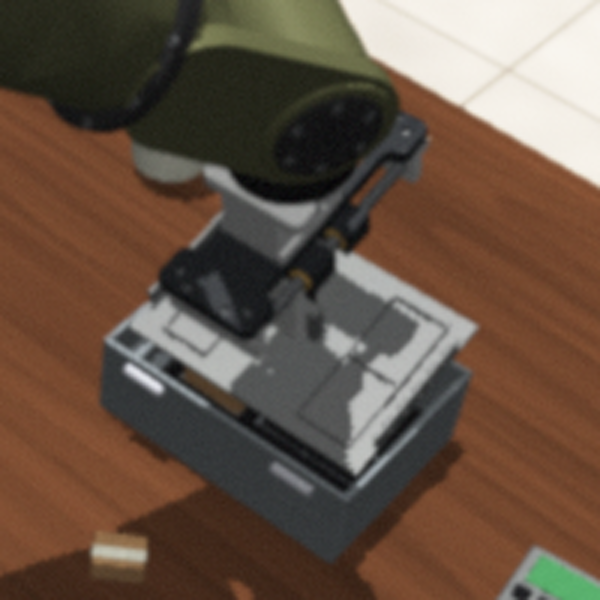

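```bash
python3 -c "
from h import *
im=cv2.imread('pics/w11.png');crop(im,105,60,205,120,7,'pics/w11a.png')
c=lc('pics/w11.png')
print(unproj(c,(121,74),68))
# tray lower corner top: T world, compute expected
"
```

```text
[499.19683341 -91.26963232  68.        ]
```

View pics/w11a.png

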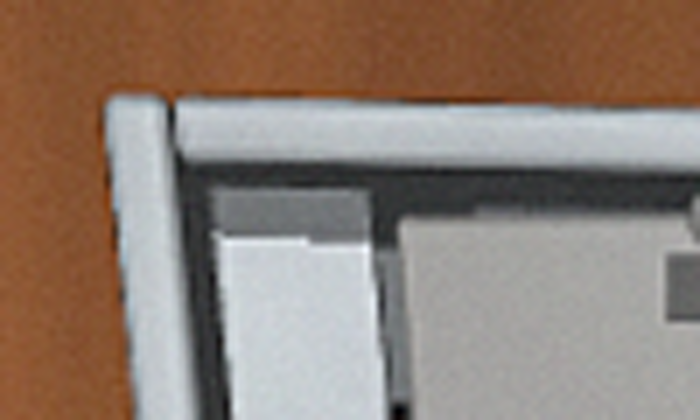

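```bash
python3 -c "
from h import *
c=lc('pics/w11.png')
a=np.radians(2.9);R=np.array([[np.cos(a),-np.sin(a)],[np.sin(a),np.cos(a)]])
print(unproj(c,(120.1,73.9),68)[:2]-R@[-72,99])
P=unproj(c,(162.1,90.7),73.3)[:2];print(P,P-R@[-64.8,92])
"
```

```text
[ 575.75432927 -186.48465341]
[516.23286761 -97.48619375] [ 585.60443244 -186.08995209]
```

carry_out(
  series=[
    {"delta_pos": [-0.3, 0.3, -12], "turn": [0, 0, 0], "hand": 0},
    {"delta_pos": [-0.3, 0.3, -22], "turn": [0, 0, 0], "hand": 0},
    {"delta_pos": [-0.3, 0.3, -28], "turn": [0, 0, 0], "hand": 0},
    {"delta_pos": [-0.3, 0.3, -28], "turn": [0, 0, 0], "hand": 0},
  ],
)

```text
clock: 17.1
eef_pos: [582.6, -186.0, 64.1]
eef_rot: [2.88, -0.0, 1.622]
wrist_force: [-0.5, -0.9, -2.8]
finger_gap: 9.8
```

```bash
python3 -c "
from h import *
look('wrist','pics/w12.png')"
```

```text
t 17.15 [ 582.7 -186.    64.4] [ 2.8801 -0.      1.6218] 10.125327417856477 [-0.4  0.7 -2.9]
```

View pics/w12.png

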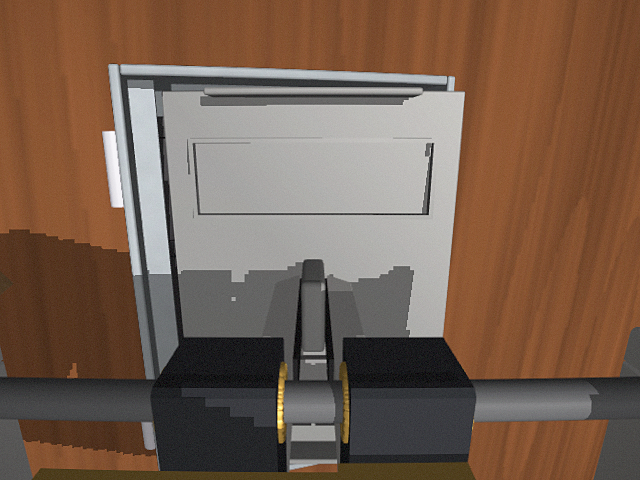

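carry_out(
  series=[
    {"delta_pos": [-4, -0.2, 1], "turn": [0, 0, 0], "hand": 0},
    {"delta_pos": [-8, -0.4, 1], "turn": [0, 0, 0], "hand": 0},
    {"delta_pos": [-9.3, -0.5, 1], "turn": [0, 0, 0], "hand": 0},
    {"delta_pos": [-9.3, -0.5, 1], "turn": [0, 0, 0], "hand": 0},
  ],
)

```text
clock: 17.65
eef_pos: [573.4, -186.5, 65.7]
eef_rot: [2.88, 0.0, 1.622]
wrist_force: [-0.1, 0.3, -2.5]
finger_gap: 9.6
```

```bash
python3 -c "
from h import *
look('wrist','pics/w13.png')
im=cv2.imread('pics/w13.png');crop(im,95,50,475,340,2,'pics/w13a.png')"
```

```text
t 17.7 [ 573.5 -186.5   65.7] [2.8796e+00 2.0000e-04 1.6217e+00] 9.744203046657349 [ 0.3  0.1 -2.1]
```

View pics/w13a.png

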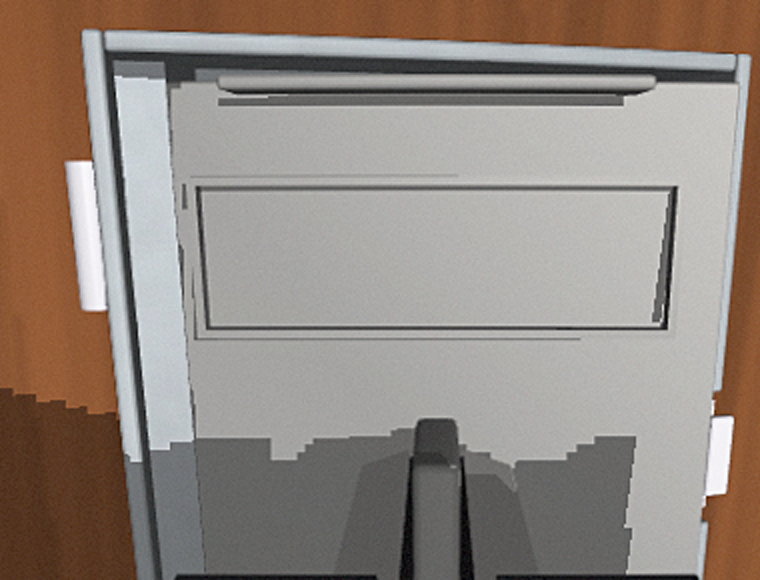

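carry_out(
  series=[
    {"delta_pos": [0.5, 0, -2.6], "turn": [-0.002, 0.04, 0], "hand": 0},
    {"delta_pos": [1.1, 0.1, -5.2], "turn": [-0.004, 0.081, 0], "hand": 0},
    {"delta_pos": [1.6, 0.1, -7.9], "turn": [-0.0062, 0.122, 0], "hand": 0},
    {"delta_pos": [1.6, 0.1, -7.9], "turn": [-0.0062, 0.122, 0], "hand": 0},
  ],
)

```text
clock: 18.2
eef_pos: [575.2, -186.3, 57.4]
eef_rot: [3.002, 0.0, 1.622]
wrist_force: [-2.3, -1.0, -2.2]
finger_gap: 9.6
```

```bash
python3 -c "
from h import *
look('wrist','pics/w14.png');look('side','pics/s14.png')
im=cv2.imread('pics/w14.png');crop(im,95,50,475,340,2,'pics/w14a.png')"
```

```text
t 18.25 [ 575.  -186.3   57.4] [ 3.0018e+00 -1.0000e-04  1.6220e+00] 9.925857825462499 [-1.3 -0.7 -2.2]
t 18.3 [ 574.8 -186.3   57.4] [ 3.0017e+00 -1.0000e-04  1.6219e+00] 9.540146891925914 [-1.5  0.1 -2.4]
```

View pics/w14a.png

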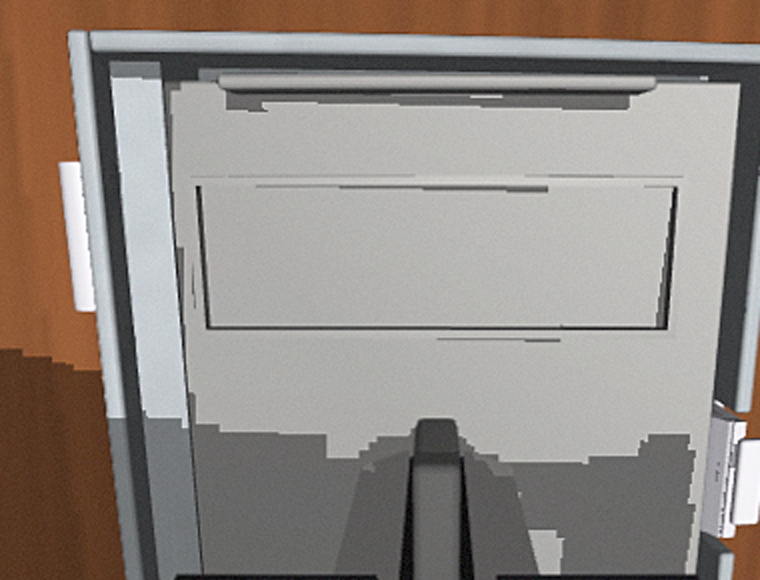

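carry_out(
  series=[
    {"delta_pos": [0, 0, 0], "turn": [0, 0, 0], "hand": 0.2},
    {"delta_pos": [0, 0, 0], "turn": [0, 0, 0], "hand": 0.2},
    {"delta_pos": [-3.5, -0.2, 25], "turn": [0, 0, 0], "hand": 0.2},
    {"delta_pos": [-7, -0.4, 50], "turn": [0, 0, 0], "hand": 0.2},
    {"delta_pos": [10, 1, 55], "turn": [-0.0071, 0.1396, 0], "hand": 0},
    {"delta_pos": [43.3, 2.6, 55], "turn": [-0.0071, 0.1396, 0], "hand": 0},
    {"delta_pos": [43.3, 2.6, 55], "turn": [-0.0071, 0.1396, 0], "hand": 0},
    {"delta_pos": [43.3, 2.6, 55], "turn": [-0.0071, 0.1396, 0], "hand": 0},
  ],
)

```text
clock: 19.3
eef_pos: [617.8, -183.8, 112.5]
eef_rot: [-3.141, -0.0, 1.622]
wrist_force: [-0.6, 0.2, -0.3]
finger_gap: 0.3
```

```bash
python3 -c "
from h import *
look('wrist','pics/w15.png');look('side','pics/s15.png')
im=cv2.imread('pics/s15.png');crop(im,320,120,520,320,3,'pics/s15a.png')"
```

```text
t 19.35 [ 617.7 -183.9  112.7] [-3.1414e+00 -1.0000e-04  1.6216e+00] 0.35811380539759596 [0.3 0.2 0.3]
t 19.4 [ 617.7 -184.   112.8] [-3.1416e+00  1.0000e-04  1.6214e+00] 0.4308734605133929 [-0.6 -0.2 -1.1]
```

View pics/w15.png

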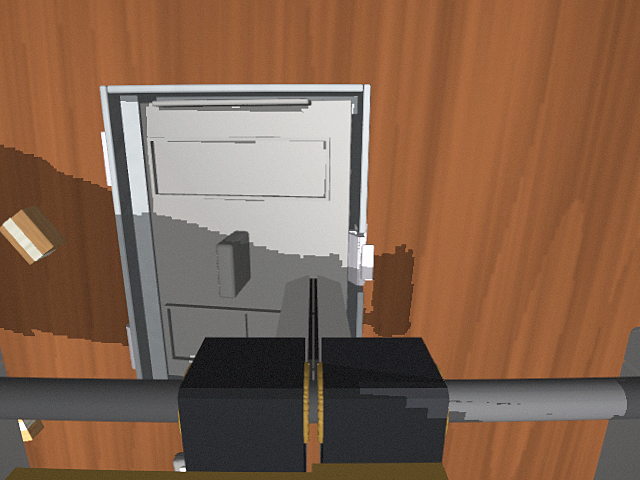

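View pics/s15a.png

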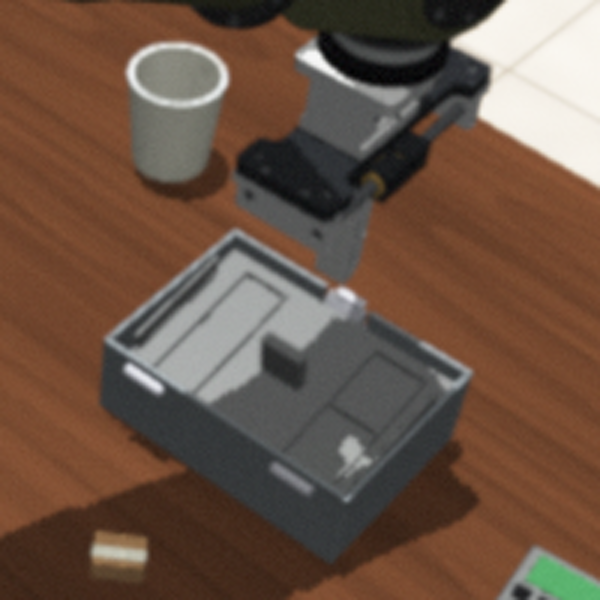

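carry_out(
  series=[
    {"delta_pos": [0, 0, -35], "turn": [0, 0, 0], "hand": 0},
    {"delta_pos": [0, 0, -48], "turn": [0, 0, 0], "hand": 0},
    {"delta_pos": [0, 0, -52], "turn": [0, 0, 0], "hand": 0},
    {"delta_pos": [0, 0, -55], "turn": [0, 0, 0], "hand": 0},
    {"delta_pos": [0, 0, -57], "turn": [0, 0, 0], "hand": 0},
  ],
  squeeze=20,
)

```text
clock: 20.02
eef_pos: [618.8, -184.0, 56.5]
eef_rot: [3.14, 0.001, 1.622]
wrist_force: [-0.1, 0.0, 2.5]
finger_gap: 0.3
```

carry_out(
  series=[
    {"delta_pos": [0, 0, -2], "turn": [0, 0, 0], "hand": 0},
    {"delta_pos": [0, 0, -4], "turn": [0, 0, 0], "hand": 0},
    {"delta_pos": [0, 0, -5], "turn": [0, 0, 0], "hand": 0},
  ],
)

```text
clock: 20.4
eef_pos: [618.6, -183.8, 50.9]
eef_rot: [3.141, 0.0, 1.622]
wrist_force: [-0.1, 0.6, 0.8]
finger_gap: 0.3
```

carry_out(
  series=[
    {"delta_pos": [0, 0, -1.5], "turn": [0, 0, 0], "hand": 0},
    {"delta_pos": [0, 0, -3], "turn": [0, 0, 0], "hand": 0},
  ],
)

```text
clock: 20.65
eef_pos: [618.2, -183.7, 47.4]
eef_rot: [-3.141, -0.0, 1.622]
wrist_force: [1.1, 0.1, 0.5]
finger_gap: 0.4
```

```bash
python3 -c "
from h import *
look('side','pics/s16.png')
im=cv2.imread('pics/s16.png');crop(im,320,120,520,320,3,'pics/s16a.png')"
```

```text
t 20.7 [ 618.2 -183.7   47.2] [-3.1411e+00 -1.0000e-04  1.6218e+00] 0.19418093980243434 [ 0.  -0.3  0.9]
```

View pics/s16a.png

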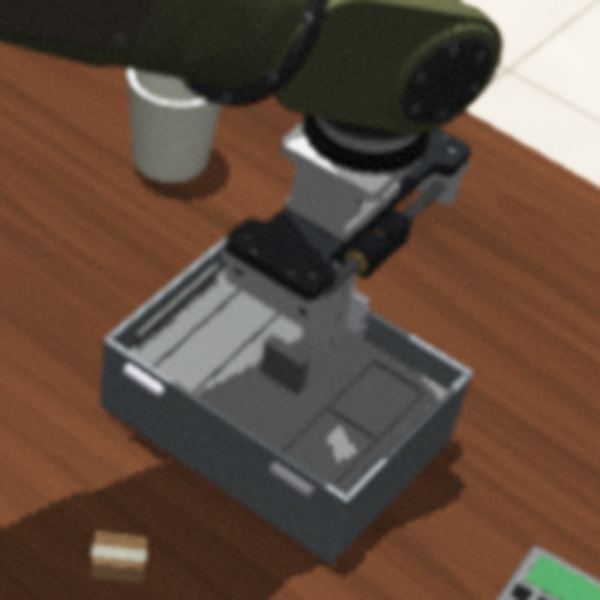

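carry_out(
  series=[
    {"delta_pos": [0, 0, -1], "turn": [0, 0, 0], "hand": 0},
    {"delta_pos": [0, 0, -2], "turn": [0, 0, 0], "hand": 0},
  ],
)

```text
clock: 20.95
eef_pos: [618.2, -183.8, 45.4]
eef_rot: [-3.141, -0.0, 1.622]
wrist_force: [0.4, 0.0, 0.1]
finger_gap: 0.2
```

```bash
python3 -c "
from h import *
look('wrist','pics/w17.png')"
```

```text
t 21.0 [ 618.1 -183.7   45.3] [-3.1408e+00 -1.0000e-04  1.6218e+00] 0.5100118898408046 [-0.5 -0.1 -0.3]
```

View pics/w17.png

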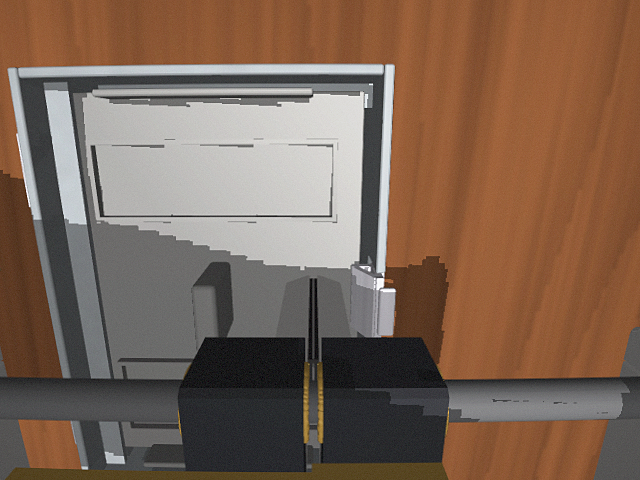

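```bash
python3 -c "
from h import *
im=cv2.imread('pics/w17.png');im=cv2.convertScaleAbs(im,alpha=1.3)
crop(im,60,70,260,230,4,'pics/w17a.png');crop(im,230,70,430,230,4,'pics/w17b.png');crop(im,290,220,410,360,4.2,'pics/w17c.png')"
```

```text
(no output)
```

View pics/w17a.png

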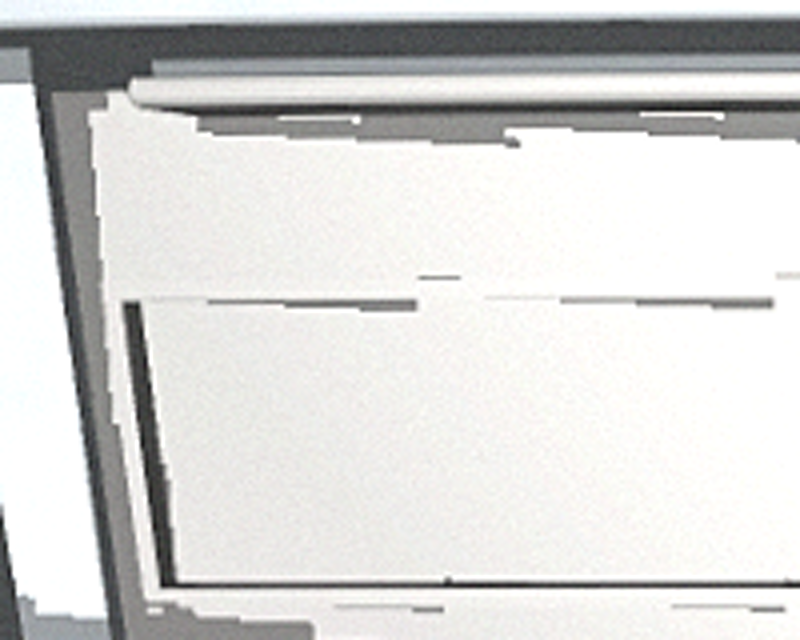

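View pics/w17b.png

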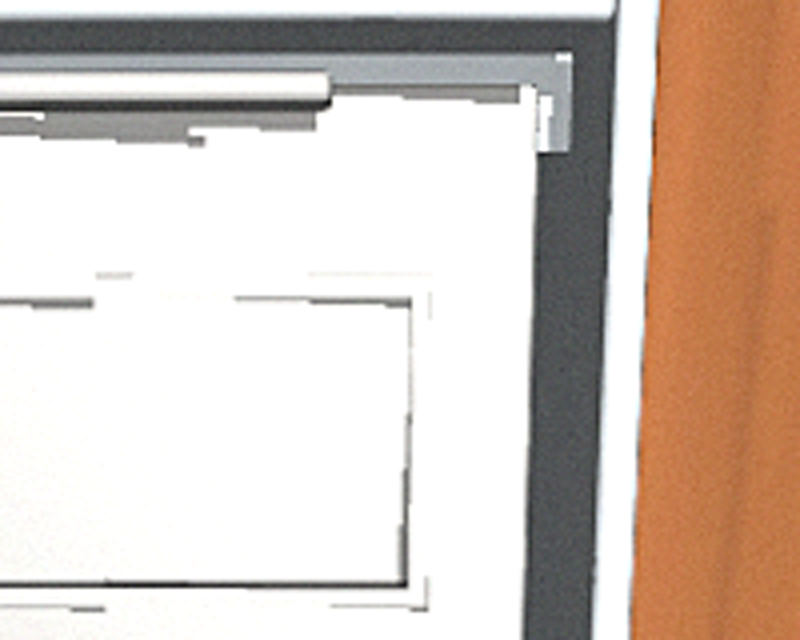

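View pics/w17c.png

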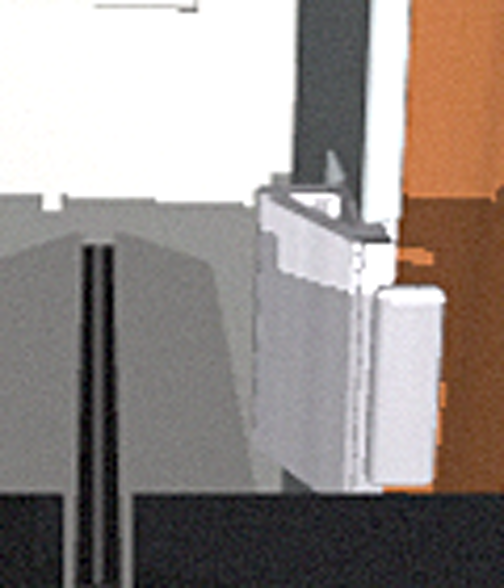

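```bash
cat > pnp.py <<'E'
from h import *
from scipy.optimize import least_squares
from scipy.spatial.transform import Rotation as R
c=lc('pics/w17.png')
a=lambda x,y:(60+(x+.5)/4-.5,70+(y+.5)/4-.5)
b=lambda x,y:(230+(x+.5)/4-.5,70+(y+.5)/4-.5)
obj=[(-52.5,70,8),(-52.5,38,8),(52.5,70,8),(52.5,38,8),(66,92,4),(-44,92,18),(44,92,18),(-44,89,18),(44,89,18)]
pix=[a(125,302),a(160,590),b(412,302),b(408,586),b(535,86),a(133,77),b(330,73),a(135,103),b(330,100)]
obj=np.array(obj,float);pix=np.array(pix)
def f(p):
    r=R.from_euler('ZYX',[p[3],p[4],p[5]])
    return (proj(c,r.apply(obj)+p[:3])-pix).ravel()
s=least_squares(f,[576,-186,42,.05,0,0]);print(s.x[:3].round(2),np.degrees(s.x[3:]).round(2));print(s.fun.reshape(-1,2).round(1))
E
python3 pnp.py
```

```text
[ 572.84 -186.73   39.66] [ 2.84  0.29 -1.8 ]
[[ 0.2 -0.4]
 [-0.1 -0.1]
 [-0.5 -1.3]
 [-0.3  0.6]
 [ 0.1  0.6]
 [-0.3 -0.3]
 [ 0.4 -0.7]
 [ 0.   1.1]
 [ 0.4  0.4]]
```

carry_out(
  series=[
    {"delta_pos": [0, 0, -1], "turn": [0, 0, 0], "hand": 0},
    {"delta_pos": [0, 0, -2], "turn": [0, 0, 0], "hand": 0},
  ],
)

```text
clock: 21.25
eef_pos: [618.3, -183.8, 44.2]
eef_rot: [-3.141, 0.0, 1.622]
wrist_force: [-6.3, 2.3, 13.3]
finger_gap: 0.7
```

carry_out(
  series=[
    {"delta_pos": [0, 0, -0.7], "turn": [0, 0, 0], "hand": 0},
    {"delta_pos": [0, 0, 10], "turn": [0, 0, 0], "hand": 0},
    {"delta_pos": [-40, -15, 70], "turn": [0, 0, 0], "hand": 0},
    {"delta_pos": [-40, -55, 110], "turn": [0, 0, 0], "hand": 0.2},
    {"delta_pos": [-40, -55, 110], "turn": [0, 0, 0], "hand": 0.4},
    {"delta_pos": [-40, -55, 110], "turn": [0, 0, 0], "hand": 0.4},
  ],
)

```text
clock: 22.0
eef_pos: [578.1, -238.5, 153.0]
eef_rot: [-3.141, -0.0, 1.621]
wrist_force: [-0.6, 0.1, -0.1]
finger_gap: 27.1
```

```bash
python3 -c "
from h import *
look('wrist','pics/w18.png');look('side','pics/s18.png')
im=cv2.imread('pics/s18.png');crop(im,340,180,490,310,5,'pics/s18a.png')"
```

```text
t 22.05 [ 578.  -238.   152.3] [-3.1398e+00 -1.0000e-03  1.6221e+00] 30.671359831250594 [ 0.6  0.  -1.1]
t 22.1 [ 578.1 -237.8  152.1] [-3.1394e+00 -1.2000e-03  1.6226e+00] 34.929543874925024 [-0.   0.8 -0.3]
```

View pics/w18.png

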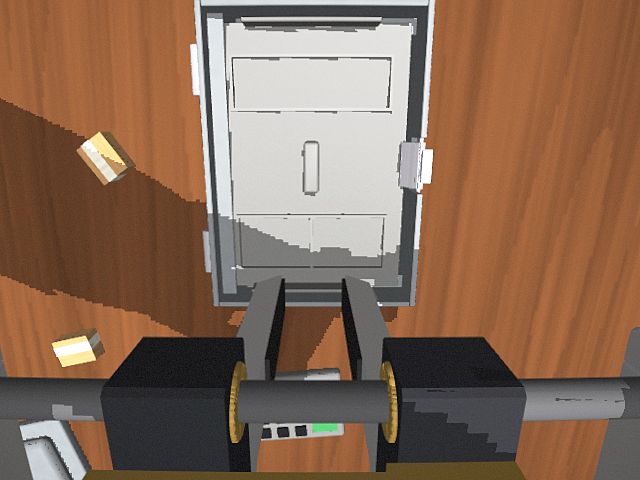

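View pics/s18a.png

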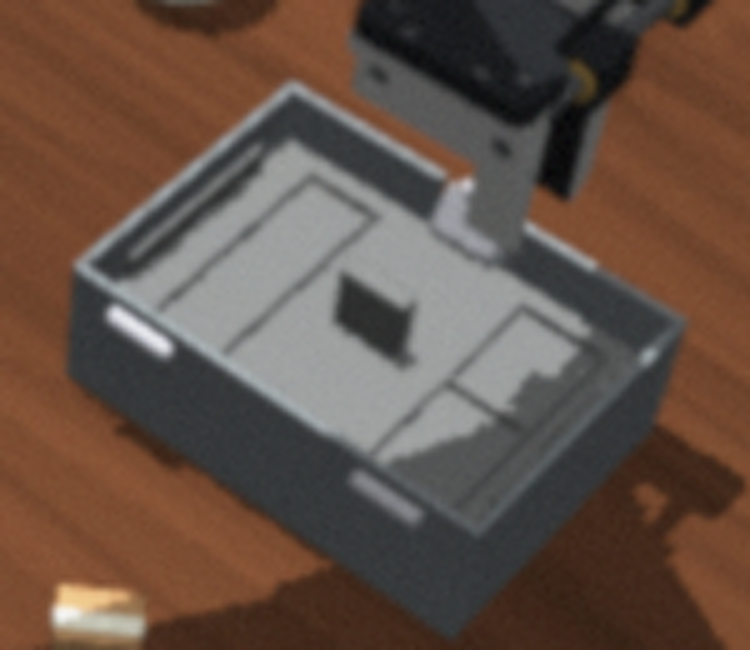

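```bash
python3 -c "
from h import *
im=cv2.imread('pics/w18.png');crop(im,220,40,405,130,4.2,'pics/w18a.png')"
```

```text
(no output)
```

View pics/w18a.png

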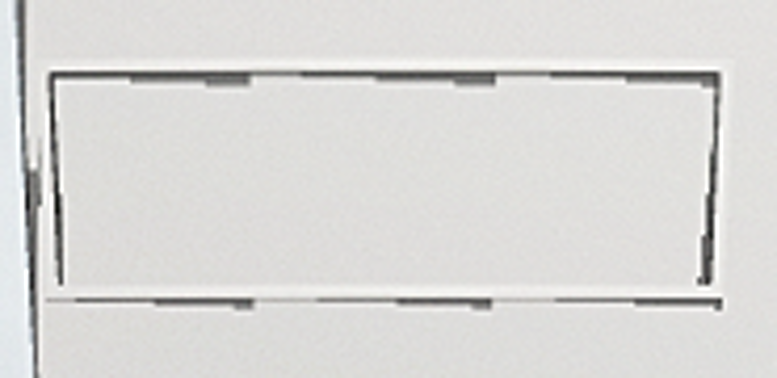

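```bash
python3 -c "
from h import *
c=lc('pics/w18.png')
f=lambda x,y:(220+(x+.5)/4.2-.5,40+(y+.5)/4.2-.5)
for z in (44,48): quad('trough',c,[f(50,74),f(719,74),f(708,287),f(61,287)],z)
"
```

```text
trough cen [ 570.4 -132.6] edges [105.7  32.3 105.1  32.4] ang [   2.8  -87.7 -177.1   93.4]
trough cen [ 570.4 -133. ] edges [104.2  31.9 103.6  31.9] ang [   2.8  -87.7 -177.1   93.4]
```

```bash
python3 -c "
from h import *
c=get_calibration('top')
print(unproj(c,(183,141),0),unproj(c,(160,124),126),unproj(c,(190,124),126), unproj(c,(318,125),0))
c=get_calibration('side')
print(unproj(c,(276,124),0),unproj(c,(273,85),126))
"
```

```text
[672.25939702 362.50220496   0.        ] [674.73918469 371.46736951 126.        ] [676.23176901 309.86843019 126.        ] [716.39717636  49.63908288   0.        ]
[6.79054253e+02 3.59752995e+02 1.13686838e-13] [673.11598956 352.97958998 126.        ]
```

carry_out(
  series=[
    {"delta_pos": [-5, 60, 0], "turn": [0, 0, 0.1], "hand": 0.4},
    {"delta_pos": [-10, 120, 0], "turn": [0, 0, 0.2], "hand": 0.4},
    {"delta_pos": [-20, 180, 0], "turn": [0, 0, 0.3], "hand": 0.4},
    {"delta_pos": [-30, 240, 0], "turn": [0, 0, 0.4], "hand": 0.4},
    {"delta_pos": [-40, 300, 0], "turn": [0, 0, 0.5], "hand": 0.4},
    {"delta_pos": [-50, 360, 0], "turn": [0, 0, 0.65], "hand": 0.4},
    {"delta_pos": [-60, 420, 0], "turn": [0, 0, 0.8], "hand": 0.4},
    {"delta_pos": [-67, 480, 0], "turn": [0, 0, 0.95], "hand": 0.4},
  ],
)

```text
clock: 23.1
eef_pos: [509.9, 243.7, 152.6]
eef_rot: [-3.14, -0.001, 2.578]
wrist_force: [1.0, 0.4, 1.1]
finger_gap: 37.9
```

carry_out(
  series=[
    {"delta_pos": [0, 60, -10], "turn": [0, 0, 0.11], "hand": 0.5},
    {"delta_pos": [0, 110, -25], "turn": [0, 0, 0.11], "hand": 0.5},
    {"delta_pos": [0, 124, -45], "turn": [0, 0, 0.11], "hand": 0.5},
    {"delta_pos": [0, 124, -45], "turn": [0, 0, 0.11], "hand": 0.5},
    {"delta_pos": [0, 124, -45], "turn": [0, 0, 0.11], "hand": 0.5},
  ],
)

```text
clock: 23.72
eef_pos: [511.3, 364.8, 108.9]
eef_rot: [-3.141, 0.0, 2.682]
wrist_force: [-0.5, 0.8, 0.0]
finger_gap: 46.8
```

```bash
python3 -c "
from h import *
look('wrist','pics/w19.png')"
```

```text
t 23.77 [511.6 364.7 109.4] [3.1412e+00 5.0000e-04 2.6812e+00] 46.887997520287726 [0.4 0.6 0.8]
```

View pics/w19.png

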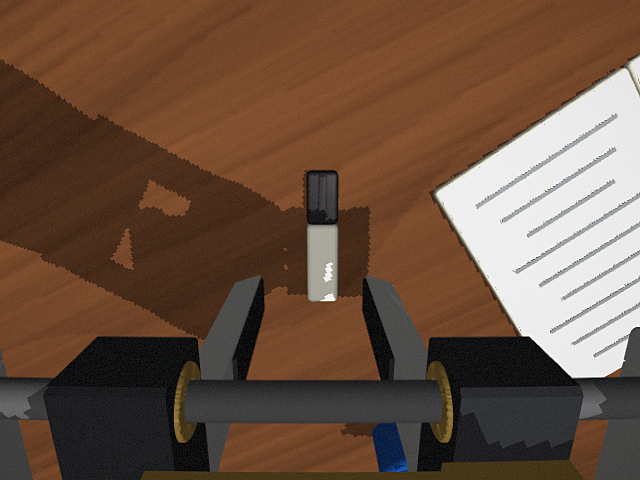

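```bash
python3 -c "
from h import *
im=cv2.imread('pics/w19.png');im=cv2.convertScaleAbs(im,alpha=1.6);crop(im,285,155,365,310,5,'pics/w19a.png')"
```

```text
(no output)
```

View pics/w19a.png

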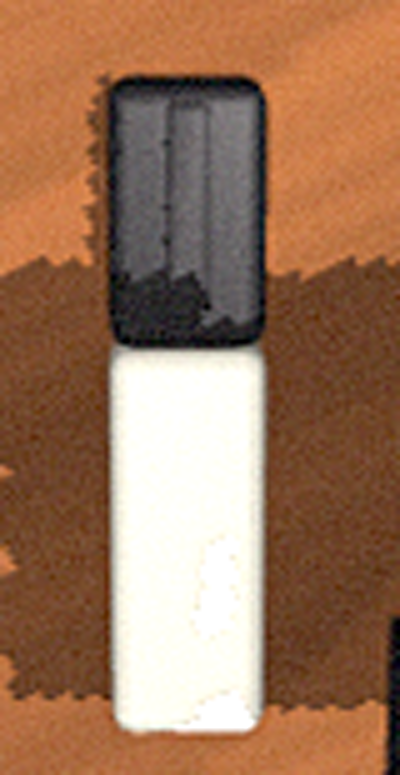

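```bash
python3 -c "
from h import *
c=lc('pics/w19.png')
f=lambda x,y:(285+(x+.5)/5-.5,155+(y+.5)/5-.5)
for z in (8,12): quad('m',c,[f(109,78),f(267,78),f(265,732),f(112,732)],z)
"
```

```text
m cen [512.6 370.4] edges [21.7 97.1 22.9 97.1] ang [  63.6  -25.6 -116.4  153.6]
m cen [511.6 370.8] edges [21.4 95.7 22.6 95.7] ang [  63.6  -25.6 -116.4  153.6]
```

carry_out(
  series=[
    {"delta_pos": [0.4, 6.5, -50], "turn": [0, 0, 0], "hand": 0.5},
    {"delta_pos": [0.4, 6.5, -90], "turn": [0, 0, 0], "hand": 0.5},
    {"delta_pos": [0.4, 6.5, -103.5], "turn": [0, 0, 0], "hand": 0.45},
    {"delta_pos": [0.4, 6.5, -103.5], "turn": [0, 0, 0], "hand": 0.45},
  ],
  squeeze=10,
)

```text
clock: 24.28
eef_pos: [512.1, 371.5, 5.8]
eef_rot: [3.141, 0.0, 2.681]
wrist_force: [-0.2, 0.7, 1.2]
finger_gap: 42.4
```

```bash
python3 -c "
from h import *
look('wrist','pics/w20.png')
im=cv2.imread('pics/w20.png');crop(im,210,100,420,330,3,'pics/w20a.png')"
```

```text
t 24.32 [512.6 371.8   6.8] [3.1401e+00 1.1000e-03 2.6813e+00] 42.04959667538395 [-0.5 -0.5  0.2]
```

View pics/w20a.png

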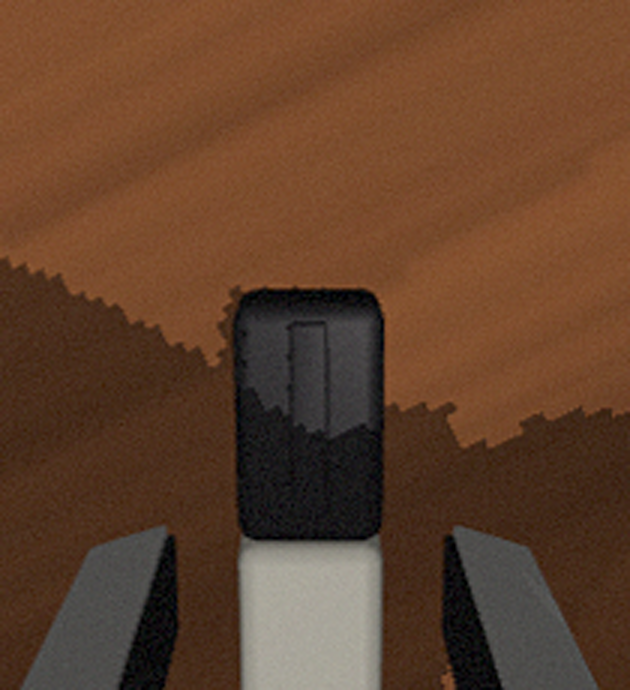

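carry_out(
  series=[
    {"delta_pos": [0, 0, 0], "turn": [0, 0, 0], "hand": 0.1},
    {"delta_pos": [0, 0, 0], "turn": [0, 0, 0], "hand": 0.1},
    {"delta_pos": [0, 0, 0], "turn": [0, 0, 0], "hand": 0.1},
    {"delta_pos": [0, 0, 0], "turn": [0, 0, 0], "hand": 0.1},
    {"delta_pos": [0, 0, 50], "turn": [0, 0, 0], "hand": 0.1},
    {"delta_pos": [0, -10, 110], "turn": [0, 0, 0], "hand": 0.1},
    {"delta_pos": [5, -50, 150], "turn": [0, 0, 0.05], "hand": 0.1},
    {"delta_pos": [10, -105, 150], "turn": [0, 0, 0.1], "hand": 0.1},
  ],
)

```text
clock: 25.32
eef_pos: [522.8, 266.7, 158.7]
eef_rot: [3.138, 0.004, 2.785]
wrist_force: [0.9, -0.6, -1.8]
finger_gap: 21.4
```

carry_out(
  series=[
    {"delta_pos": [6, -55, 0], "turn": [0, 0, 0.06], "hand": 0.1},
    {"delta_pos": [12, -110, 0], "turn": [0, 0, 0.12], "hand": 0.1},
    {"delta_pos": [20, -165, 0], "turn": [0, 0, 0.18], "hand": 0.1},
    {"delta_pos": [27, -220, 0], "turn": [0, 0, 0.24], "hand": 0.1},
    {"delta_pos": [34, -275, 0], "turn": [0, 0, 0.3], "hand": 0.1},
    {"delta_pos": [42, -330, 0], "turn": [0, 0, 0.36], "hand": 0.1},
    {"delta_pos": [49, -380, 0], "turn": [0, 0, 0.41], "hand": 0.1},
    {"delta_pos": [49, -399, 0], "turn": [0, 0, 0.41], "hand": 0.1},
  ],
)

```text
clock: 26.32
eef_pos: [570.6, -134.6, 155.0]
eef_rot: [-3.141, -0.0, -3.093]
wrist_force: [-0.1, 0.4, -0.7]
finger_gap: 21.4
```

carry_out(
  series=[
    {"delta_pos": [0, 0, -40], "turn": [0, 0, 0], "hand": 0.1},
    {"delta_pos": [0, 0, -60], "turn": [0, 0, 0], "hand": 0.1},
    {"delta_pos": [0, 0, -60], "turn": [0, 0, 0], "hand": 0.1},
    {"delta_pos": [0, 0, -60], "turn": [0, 0, 0], "hand": 0.1},
  ],
)

```text
clock: 26.82
eef_pos: [571.2, -132.0, 96.3]
eef_rot: [-3.141, 0.001, -3.091]
wrist_force: [-0.6, -1.4, 0.0]
finger_gap: 21.4
```

```bash
python3 -c "
from h import *
look('wrist','pics/w21.png')"
```

```text
t 26.88 [ 571.3 -132.1   96.5] [-3.1409e+00  1.8000e-03 -3.0911e+00] 21.80224889537257 [-1.1  0.2 -0.6]
```

View pics/w21.png

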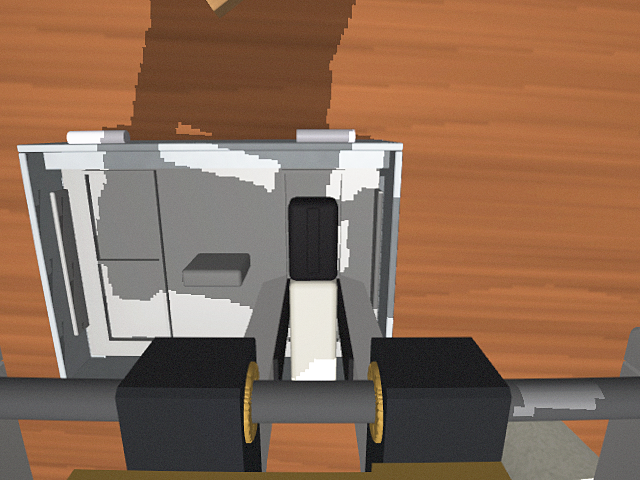

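```bash
python3 -c "
from h import *
im=cv2.imread('pics/w21.png');im=cv2.convertScaleAbs(im,alpha=1.2);crop(im,265,135,405,285,5,'pics/w21a.png')"
```

```text
(no output)
```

View pics/w21a.png

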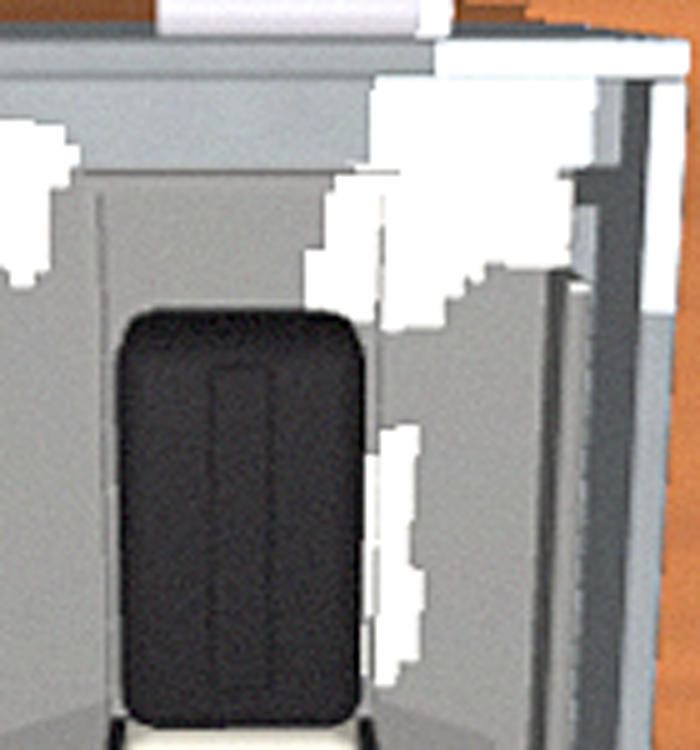

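```bash
python3 -c "
from h import *
c=lc('pics/w21.png')
f=lambda x,y:(265+(x+.5)/5-.5,135+(y+.5)/5-.5)
for z in (44,48):
  print(unproj(c,f(99,250),z),unproj(c,f(380,250),z));print(unproj(c,f(105,500),z),unproj(c,f(374,500),z))
  print('end',unproj(c,f(99,190),z),unproj(c,f(382,195),z))
for z in (94,98,106):
  print('m',unproj(c,f(119,500),z),unproj(c,f(364,500),z), unproj(c,f(240,312),z))
"
```

```text
[ 525.50514254 -151.17354788   44.        ] [ 523.90307116 -119.05923192   44.        ]
[ 555.02114322 -149.53091558   44.        ] [ 553.4334115  -117.77714822   44.        ]
end [ 518.68477125 -151.39181745   44.        ] [ 517.64746641 -119.25119838   44.        ]
[ 524.96393981 -150.91377947   48.        ] [ 523.38967752 -119.35691061   48.        ]
[ 553.96759549 -149.29966033   48.        ] [ 552.40742396 -118.09708159   48.        ]
end [ 518.26195797 -151.12826028   48.        ] [ 517.24265888 -119.54554488   48.        ]
m [ 541.7871302  -145.34567901   94.        ] [ 540.65483679 -122.700773     94.        ] [ 523.71056001 -135.03003108   94.        ]
m [ 540.73501601 -145.14312155   98.        ] [ 539.62782353 -123.0002128    98.        ] [ 523.05917122 -135.05615316   98.        ]
m [ 538.63078764 -144.73800661  106.        ] [ 537.57379702 -123.59909239  106.        ] [ 521.75639362 -135.10839734  106.        ]
```

carry_out(
  series=[
    {"delta_pos": [0, -0.2, -30], "turn": [0, 0, 0], "hand": 0.1},
    {"delta_pos": [0, -0.2, -40], "turn": [0, 0, 0], "hand": 0.1},
    {"delta_pos": [0, -0.2, -44.5], "turn": [0, 0, 0], "hand": 0.1},
    {"delta_pos": [0, -0.2, -44.5], "turn": [0, 0, 0], "hand": 0.1},
  ],
)

```text
clock: 27.38
eef_pos: [571.0, -132.5, 51.3]
eef_rot: [-3.141, 0.001, -3.091]
wrist_force: [0.2, 0.6, 1.1]
finger_gap: 21.9
```

carry_out(
  series=[
    {"delta_pos": [0, 0, -0.7], "turn": [0, 0, 0], "hand": 0.1},
    {"delta_pos": [0, 0, -0.7], "turn": [0, 0, 0], "hand": 0.1},
  ],
)

```text
clock: 27.62
eef_pos: [570.9, -132.6, 50.4]
eef_rot: [-3.141, 0.001, -3.091]
wrist_force: [0.8, -0.2, -0.5]
finger_gap: 21.8
```

carry_out(
  series=[
    {"delta_pos": [0, 0, -0.5], "turn": [0, 0, 0], "hand": 0.1},
    {"delta_pos": [0, 0, -0.8], "turn": [0, 0, 0], "hand": 0.1},
  ],
)

```text
clock: 27.88
eef_pos: [570.9, -132.5, 50.0]
eef_rot: [-3.141, 0.001, -3.091]
wrist_force: [-4.2, 1.0, 10.5]
finger_gap: 21.9
```

carry_out(
  series=[
    {"delta_pos": [0, 0, 0.5], "turn": [0, 0, 0], "hand": 0.34},
    {"delta_pos": [0, 0, 0.5], "turn": [0, 0, 0], "hand": 0.34},
    {"delta_pos": [0, 0, 20], "turn": [0, 0, 0], "hand": 0.34},
    {"delta_pos": [0, 0, 70], "turn": [0, 0, 0], "hand": 0.34},
    {"delta_pos": [20, 0, 120], "turn": [0, 0, 0], "hand": 0.34},
    {"delta_pos": [60, -20, 140], "turn": [0, 0, 0], "hand": 0.34},
    {"delta_pos": [70, -30, 140], "turn": [0, 0, 0], "hand": 0.34},
    {"delta_pos": [70, -30, 140], "turn": [0, 0, 0], "hand": 0.34},
  ],
)

```text
clock: 28.88
eef_pos: [640.9, -162.9, 189.8]
eef_rot: [-3.141, 0.0, -3.092]
wrist_force: [-0.9, 0.6, 0.4]
finger_gap: 31.6
```

```bash
python3 -c "
from h import *
look('wrist','pics/w22.png');look('side','pics/s22.png')
im=cv2.imread('pics/s22.png');crop(im,340,180,490,310,5,'pics/s22a.png')"
```

```text
t 28.93 [ 640.4 -162.4  189.5] [-3.1416 -0.     -3.0917] 32.010503711924656 [-0.6 -0.5  0.4]
t 28.98 [ 640.3 -162.1  189.5] [ 3.1416e+00 -1.0000e-04 -3.0914e+00] 31.973183128268357 [0.1 0.5 0.3]
```

View pics/w22.png

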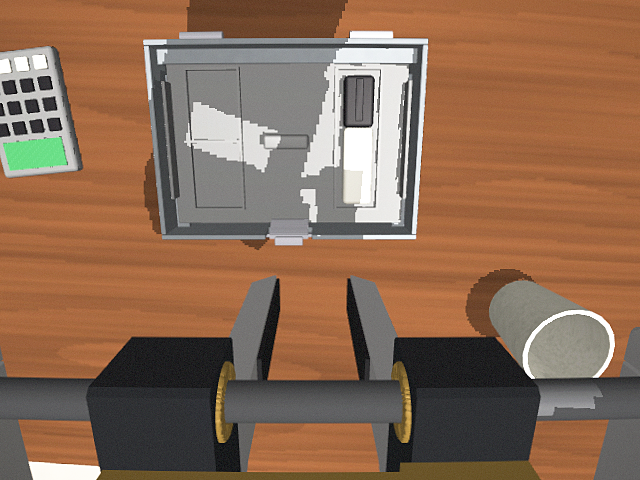

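View pics/s22a.png

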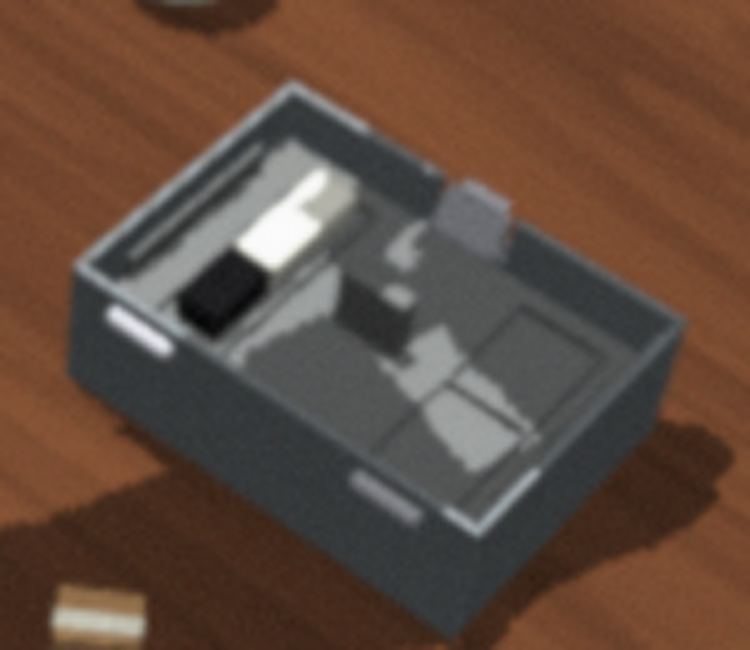

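```bash
python3 -c "
from h import *
im=cv2.imread('pics/w22.png');im=cv2.convertScaleAbs(im,alpha=1.4);crop(im,245,180,415,250,4.5,'pics/w22a.png')
c=lc('pics/w22.png')
a=np.radians(2.9);R=np.array([[np.cos(a),-np.sin(a)],[np.sin(a),np.cos(a)]])
for p in [(60,0,46),(62,0,46),(64,0,44),(68,0,64),(72,99,68),(-72,99,68)]:
  w=R@np.array(p[:2])+[575.6,-186];print(p,proj(c,[*w,p[2]]))"
```

```text
(60, 0, 46) [[289.47904799 219.31290596]]
(62, 0, 46) [[289.51971863 221.70208716]]
(64, 0, 44) [[289.69739106 223.53651784]]
(68, 0, 64) [[288.3408148 234.3007282]]
(72, 99, 68) [[416.12122504 240.41979532]]
(-72, 99, 68) [[428.78096955  38.31619154]]
```

View pics/w22a.png

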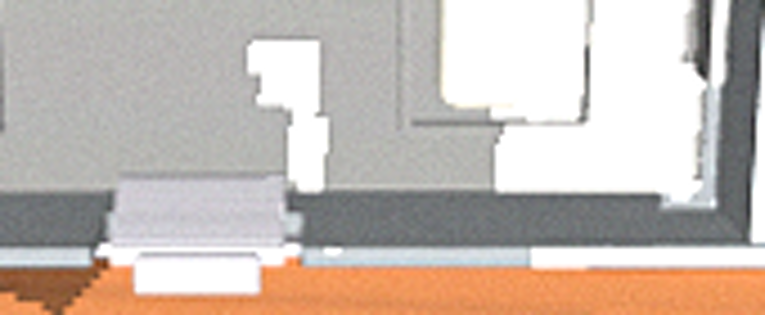

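```bash
python3 -c "
from cell import *
print(sign_off())"
```

```text
the job is handed in; nothing more can be done
None
```

The case is packed and I handed the job in at about 29 s, with the gripper well clear of everything. No verdict was reported.

**What I did**
- I set the stapler on its base in its hollow and the large box of staples flat in its own. The liner lay about 3 mm to −y of nominal.
- I tilted the tray 15°, tucked its edge under the robot-side lip and pressed the far edge down with shut fingers.
- I laid the highlighter flat in the tray's long trough.

**What the last checks showed**
- **Stapler and box:** a picture taken before the tray went in shows both seated in their hollows.
- **Tray:** pressed fingers met the plate at z = 44.2, against a nominal 44. A pose fit gave the underside at z = 39.7, 0.3° off level across the catch, and 1.8° the other way.
- **Catch:** the nose is back at its rest position to within 0.5 pixel, 3–4 mm over the tray edge.
- **Highlighter:** it lies inside the ribs.
- **Bystanders:** I did not touch the cup, tube or calculator. The cup and calculator are in the last picture; I did not look at the tube again.

**What disagreed**
- **Top and wrist cameras:** they differed by 2 to 4 mm, so I used the wrist camera with a 1 mm correction taken from the gripped parts.
- **Snap force:** I never saw it. No reading on the way down passed about 2.5 N, so latching rests on the pictures, the tray height and the catch position. I did not do a pull test.
- **Tray position:** the fit put it 2–3 mm towards the robot side, at or slightly past the 2 mm of play. It is probably resting against that wall.

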